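# Find the ripe avocado with a firmness tester

## Task

Find out which of the three avocados in the wooden tray is the softest: take the firmness tester out of its stand and, going from left to right as the readings will be noted, press its sprung pin straight down into the top of each fruit's thick end until half the pin has gone up into the barrel (to the ring mark on the pin), hold it still there for a second, and never push the pin in all the way. Then put the tester back upright in its stand and lay the softest avocado, without dropping it, in the middle of the empty glass plate, leaving the other two in the tray and the other things on the worktop where they are.

Things in the scene. Friction and masses are not known exactly. Their poses are not given: they have to be found in the camera images.
- fruit_tray: low tray of pale wood, fixed, 136 mm (x) by 346 mm (y), rim 18 mm high, floor 5 mm above the worktop; two ribs 12 mm high make three compartments along y, 112 mm apart, an avocado in each. Origin: middle of its underside; +y is its left end seen from the robot, the fruits' thin ends point roughly to its +x
- avocado_1_bulb (a point): dark green avocado lying on its side, 90 mm long, 58 mm wide and high at the thick end; three look alike, any may lie in any compartment. Point: middle of the thick end, 29 mm above the floor under it, 29 mm below its top; x to the thin end, y across, z up. Flanks firm to lift by; the top gives within 16 mm of its summit. At 6 N the softest sinks about 10 mm, the others at most half as far
- avocado_2_bulb (a point): dark green avocado lying on its side, 90 mm long, 58 mm wide and high at the thick end; three look alike, any may lie in any compartment. Point: middle of the thick end, 29 mm above the floor under it, 29 mm below its top; x to the thin end, y across, z up. Flanks firm to lift by; the top gives within 16 mm of its summit. At 6 N the softest sinks about 10 mm, the others at most half as far
- avocado_3_bulb (a point): dark green avocado lying on its side, 90 mm long, 58 mm wide and high at the thick end; three look alike, any may lie in any compartment. Point: middle of the thick end, 29 mm above the floor under it, 29 mm below its top; x to the thin end, y across, z up. Flanks firm to lift by; the top gives within 16 mm of its summit. At 6 N the softest sinks about 10 mm, the others at most half as far
- avocado_1_top (a point): highest point of that avocado's thick end, on the flesh that gives: 29 mm above its middle, lower when pressed in. The softest keeps a dent of about 3 mm where it was tested, the others 1 mm or less
- avocado_2_top (a point): highest point of that avocado's thick end, on the flesh that gives: 29 mm above its middle, lower when pressed in. The softest keeps a dent of about 3 mm where it was tested, the others 1 mm or less
- avocado_3_top (a point): highest point of that avocado's thick end, on the flesh that gives: 29 mm above its middle, lower when pressed in. The softest keeps a dent of about 3 mm where it was tested, the others 1 mm or less
- tester_grip (a point): firmness tester, 117 mm long with its pin, 155 g, upright in its stand. Point: middle of its square black grip (24 x 24 mm, 40 mm tall, sides along its x and y; z up the barrel). Top end 27 mm above the point; steel collar (35 mm wide, rests on the stand's rim) 48 mm below it; foot of the 24 mm nose 68 mm below it; tip of the free pin 90 mm below it
- tester_foot (a point): middle of the flat foot of the tester's nose, 20 mm below its collar's underside; the steel pin, 8 mm thick with a round tip, stands 22 mm out of it when free
- tester_pin (a joint): how far the pin has been pushed up into the tester, in m: 0 free, 0.010 half-way (the black ring on the pin is at the foot), 0.020 bottomed. Its spring takes 0.6 N per mm, so 6 N half-way and 12 N at the bottom
- stand_rim (a point): the tester's stand, fixed: a black tube, 40 mm wide outside, 31 mm inside, 55 mm high, on a dark steel foot of 80 mm. Point: middle of the tube's mouth, on which the tester's collar rests; the well is 45 mm deep, enough for nose and pin. It stands on one side of the tray, the plate on the other, either way round
- plate_well (a point): empty pressed-glass plate, loose, 188 mm wide, rim 19 mm high, with a flat middle of 115 mm, 7 mm above the worktop. This point is the centre of that flat
- salt_shaker: glass salt shaker with a grey cap, 44 mm wide, 90 mm high, a bystander; origin under its middle
- gilt_glass: stemmed glass with a gilt rim, 90 mm wide, 118 mm high, behind the tray, a bystander; origin under its middle
- small_spoon: teaspoon with a red handle, 132 mm long, a bystander
- cake_fork: cake fork with a red handle, 146 mm long, a bystander
Things that resemble listed ones, but are neither listed nor needed, are in the scene too. Leave any orange look-alike of the part that bears stand_rim alone.

How it is judged:
By the outcome, as a careful person would: the job done as asked, in the order asked, and still so for the second after the job is handed in, with the robot touching nothing.
It also fails if it takes over 72 s, if anything falls off the work surface, if the arm or the gripper's body presses on something with over 40 N, if the wrist force passes 120 N, or if a joint passes its speed limit or range.

## Robot

A 6-joint arm with a two-finger parallel gripper is mounted at the origin on a cart in front of the work surface, level with it; the furniture and walls round the work are solid. World frame = base frame: x ahead of the robot, y to its left, z up, the work surface at z = 0. Lengths are in m, angles in rad, forces in N, time in s.
With the tool pointing down it reaches from about 0.3 to 0.875 m from the base axis. Payload 6.4 kg.
Tool frame: the origin (TCP) lies midway between the tips of the shut fingers; the grasp point (between the pads) lies ctrl.grip_depth behind it (ctrl.grip_depth is the distance from the TCP to the grasp point, in m); x points along the fingers, y is the direction in which the jaws open and shut, and the axes are right-handed (so a half turn about x gives the same grasp; the last joint's range is limited). The gripper opens to 85 mm and grips with 20 to 120 N. Pads are 22 mm wide; open, the fingers measure 114 mm over their backs; the gripper's body (76 mm by 85 mm) begins 54 mm behind the grasp point. The pads swing forward as they close: fully open they stand 13 mm farther back than shut.
Start: joints at [0.963, 0.181, 1.607, -0, 1.354, -0.206], TCP at [0.225, 0.529, 0.208] pointing down, gripper open.
Joint ranges: [-2.99, 2.99], [-0.89, 2.07], [0.3, 2.58], [-1.14, 4.28], [0, 2.63], [-3.12, 3.12]. Speed limits (rad/s): [2.57, 2.57, 3.01, 3.14, 3.14, 3.14].

## Interface

Orientations are given as a unit quaternion [w, x, y, z].
In Python, from bench import ctrl gives the robot as it stands.
- The arm moves only by the tool carry_out, never from a script. Its argument "motion" is one flat list of numbers, 7 for each row, row after row: the turn, a rotation vector about the tool's x, y, z in degrees, then the shift along the tool's x, y, z in m, then the gripper's target within -1 to 1 (shut at 1, half-way at 0, fully open at -1). A call has 1 to 10 rows; each row shifts and turns the pose as measured when the row begins, along the tool's axes as they then stand; what a row does not reach is not made up. A row lasts 1/10 s, in which the tool goes at most 50 mm and 8.59 degrees, less where a joint would pass 70% of its speed; a pose out of reach is approached as far as the arm can. A call with a gripper value outside its range is refused whole. The fingers move at their own pace and stop on an object; the grip force is fixed at half the most. Time passes only in rows, so rows that do not move let the fingers close. It gives the time, the measured TCP pose, the force and the opening at its end, in the units of the state.
- ctrl.get_obs(): the state, without advancing time (a new reading comes with each control period).
- ctrl.camera(name): name is "side" or "top" or "wrist"; returns the picture (420x560x3 uint8, blue, green, red); there is no depth.
- ctrl.camera_params(name): a dict with "mtx" (3x3 intrinsics, pixels), "k1" (the pictures are not rectified: a ray, as slopes to the right and down, at radius r is drawn at 1 + k1 r^2 times it, then the intrinsics apply), "pose" (4x4, takes a point from camera to world coordinates); the wrist camera has in their place "hand_eye" (4x4, takes a point from camera to tool coordinates, whose origin is the TCP and whose axes are the tool frame's). Camera axes: x right, y down, z forward; pixel columns grow to the right and rows downward; lengths in m; the calibration is good to about 2 mm. A picture is of the moment at which its call begins: read the wrist's pose just before it. camera_params takes no time and is no camera call.
- ctrl.hand_in(): hands the job in, once; it reports no verdict.
Trained networks look in the newest picture that a camera, given by its name, has taken for a name from the list of things; names that differ only in an ending like _2 or _b are one class to them, and where a whole thing is asked for, a point or a joint stands for the part that bears it (a point fixed in the world has none). Each returns a list of dicts, best first, with "conf" (0 to 1); they miss things now and then, are a little off and sometimes report something else, mostly with a low value. They report only what shows in the picture. A call takes as long as a camera call. They do not tell look-alikes from the thing itself.
- ctrl.boxes_of(camera, thing): "point" ([x, y, z] in m, in the coordinates of the camera as it stood for that picture, good to about 4 mm: the middle of the surface that is visible of it).
- ctrl.trace(camera, thing): "pixels" (420x560 bool, what is visible of it).
- ctrl.landmark_of(camera, thing): "point" ([x, y, z] in m, in the coordinates of the camera as it stood for that picture, good to about 4 mm: a listed point, or the origin of a listed thing).
The state is a dict: "time_s": time; "q": joint angles; "dq": joint speeds; "joint_efforts": joint torques, N m; "eef_pos": TCP position; "eef_rot": TCP orientation; "wrist_force": force on the tool from outside, world axes, zero at the start; "torque": the same for the moment, N m; "opening": opening from 0.0 (shut) to 1.0 (fully open).
Only numpy, scipy, OpenCV 4.12 (cv2) and the standard library are available. Lean on these libraries where they do the work, as an engineer would, in place of code of your own. Each camera call takes 0.05 s, during which the arm holds its last target. There are 200 camera calls.

## Working session

There is one attempt and no reset: what is moved stays moved. The work goes in short steps, Python scripts to look and compute and a tool call to move; the robot and the scene stay as the last step left them, time stands still between calls to the robot, and variables do not carry over. Pictures are saved under pics/ and viewed, about 8 in all and at most 12, crops included, and the job is handed in when it is done.

Besides the shell and the picture viewer there is one more tool, called after ">>>" as name(argument=value, ...) on one line, values as JSON. carry_out: Moves the arm, as the interface text tells. Its arguments: {"type":"object","properties":{"motion":{"type":"array"}},"required":["motion"]}

```bash
ls; mkdir -p pics; cat > h.py <<'E'
import numpy as np, cv2
from scipy.spatial.transform import Rotation as R
from bench import ctrl
def obs(): return ctrl.get_obs()
def tool(o=None):
    o=o or obs(); T=np.eye(4); q=o["eef_rot"]; T[:3,:3]=R.from_quat([q[1],q[2],q[3],q[0]]).as_matrix(); T[:3,3]=o["eef_pos"]; return T
def cam(n,save=None):
    T=tool(); im=ctrl.camera(n); p=ctrl.camera_params(n)
    P=T@np.array(p["hand_eye"]) if n=="wrist" else np.array(p["pose"])
    if save: cv2.imwrite("pics/"+save,im)
    return im,P
def w(P,p): return (P[:3,:3]@np.array(p)+P[:3,3])
def lm(n,P,thing,f="landmark_of"):
    return [(round(d["conf"],2),np.round(w(P,d["point"]),4).tolist(),px(n,d["point"])) for d in getattr(ctrl,f)(n,thing)]
def px(n,p):
    c=ctrl.camera_params(n); s=np.array(p[:2])/p[2]; s=s*(1+c["k1"]*(s@s)); m=np.array(c["mtx"]); return [int(m[0,0]*s[0]+m[0,2]),int(m[1,1]*s[1]+m[1,2])]
E
python3 - <<'E'
from h import *
o=obs(); print({k:np.round(v,3).tolist() for k,v in o.items()}, ctrl.grip_depth); print(np.round(tool(),3))
for n in ["top","side"]:
    im,P=cam(n,n+"0.png"); print(n,np.round(P,3).tolist())
    for t in ["fruit_tray","avocado_1_bulb","avocado_1_top","tester_grip","tester_foot","stand_rim","plate_well","salt_shaker","gilt_glass","small_spoon","cake_fork"]:
        print(t,lm(n,P,t))
E
```

```text
pics
{'time_s': 0.0, 'q': [0.963, 0.182, 1.608, 0.0, 1.354, -0.206], 'dq': [0.001, 0.0, -0.001, 0.0, 0.001, 0.001], 'joint_efforts': [-0.001, -44.489, -35.132, -0.0, 0.01, -0.0], 'eef_pos': [0.224, 0.529, 0.207], 'eef_rot': [0.693, 0.141, 0.693, -0.142], 'wrist_force': [0.007, -0.824, -0.49], 'torque': [0.063, 0.039, 0.034], 'opening': 1.0} 0.0187
[[-0.001  0.391  0.92   0.224]
 [-0.001  0.92  -0.391  0.529]
 [-1.    -0.002 -0.     0.207]
 [ 0.     0.     0.     1.   ]]
top [[0.151, -0.953, 0.261, 0.155], [-0.989, -0.145, 0.041, -0.233], [-0.001, -0.264, -0.964, 1.555], [0.0, 0.0, 0.0, 1.0]]
fruit_tray [(0.86, [0.4662, 0.0275, 0.001], [222, 235]), (0.59, [0.723, -0.2904, 0.0027], [313, 184])]
avocado_1_bulb [(0.5, [0.4645, 0.1402, 0.0377], [191, 229])]
avocado_1_top [(0.59, [0.4581, 0.1406, 0.0646], [189, 229])]
tester_grip [(0.41, [0.5126, -0.3662, 0.1037], [328, 233])]
tester_foot [(0.6, [0.5154, -0.3627, 0.0315], [325, 236])]
stand_rim [(0.94, [0.4036, -0.4534, 0.0557], [347, 268]), (0.77, [0.5073, -0.5154, 0.0543], [367, 243]), (0.7, [0.5136, -0.3713, 0.0559], [328, 235]), (0.69,
[... 778 characters left out ...]
[302, 227])]
tester_foot [(0.73, [0.5161, -0.3669, 0.0333], [301, 248])]
stand_rim [(0.83, [0.5103, -0.3703, 0.0537], [300, 243]), (0.78, [0.5095, -0.5098, 0.0548], [332, 262]), (0.71, [0.4034, -0.453, 0.0552], [290, 265]), (0.69, [0.4107, -0.6887, 0.0564], [354, 304])]
plate_well [(0.92, [0.4819, 0.3676, 0.0053], [179, 186])]
salt_shaker [(0.81, [0.6545, -0.1534, 0.0011], [291, 221]), (0.27, [0.4433, -0.0796, 0.0354], [230, 220])]
gilt_glass [(0.96, [0.6424, 0.193, 0.0012], [235, 192]), (0.28, [0.714, -0.2509, -0.0012], [322, 228]), (0.21, [0.4602, 0.1415, 0.0314], [202, 199])]
small_spoon [(0.64, [0.4827, 0.3666, 0.0084], [180, 185])]
cake_fork [(0.61, [0.723, -0.294, 0.0022], [332, 231])]
```

```bash
python3 - <<'E'
import cv2
a=cv2.imread("pics/top0.png")[150:310,90:450]; b=cv2.imread("pics/side0.png")[160:330,130:400]
a=cv2.resize(a,(640,285),interpolation=3); b=cv2.resize(b,(480,302),interpolation=3)
import numpy as np
c=np.zeros((590,640,3),np.uint8); c[:285]=a; c[287:589,:480]=b
cv2.imwrite("pics/c0.png",c)
E
```

```text
(no output)
```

View pics/c0.png

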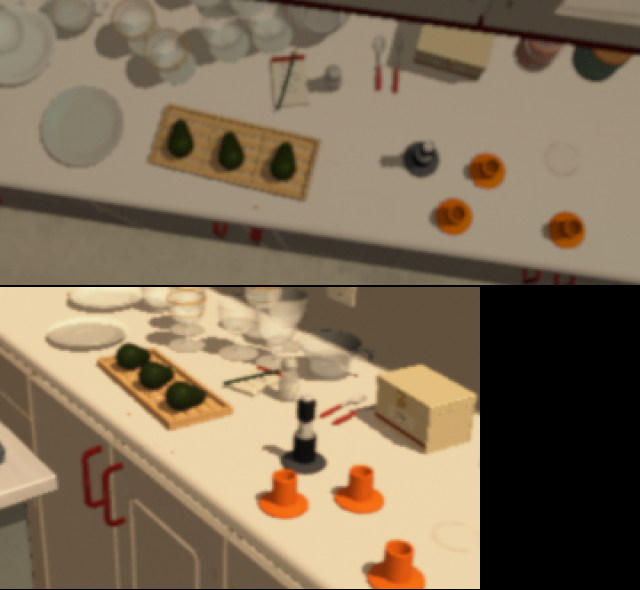

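The listed tester is in the black stand at top px (327,236), world about (0.51,-0.37). The three orange look-alikes are at px (347,268), (367,243) and (413,276), and I'll leave them alone. The plate is at px (137,219), and the fruits run along y at about 0.14, 0.03 and -0.085. I'll go over the tray first and look from near.

>>> carry_out(motion=[-7.7,0,0,-0.03,0,0,-1,-7.7,0,0,-0.03,0,0,-1,-7.7,0,0,-0.03,0,0,-1,0,0,0,0,-0.048,0.014,-1,0,0,0,0,-0.048,0.014,-1,0,0,0,0,-0.048,0.014,-1,0,0,0,0,-0.048,0.014,-1,0,0,0,0,-0.048,0.014,-1,0,0,0,0,-0.048,0.014,-1,0,0,0,0,-0.048,0.014,-1])

```text
time_s: 2.2
eef_pos: [0.3288, 0.1955, 0.3017]
eef_rot: [0.709, -0.011, 0.705, 0.011]
wrist_force: [1.1, 0.5, 0.7]
opening: 0.999
```

>>> carry_out(motion=[0,0,0,0,-0.048,0.014,-1,0,0,0,0,-0.048,0.014,-1,0,0,0,0,-0.03,0.014,-1,0,0,0,0,0,0,-1])

```text
time_s: 2.6
eef_pos: [0.3753, 0.0644, 0.3033]
eef_rot: [0.711, -0.009, 0.704, 0.008]
wrist_force: [-0.3, 0.4, -1.1]
opening: 1.002
```

```bash
python3 - <<'E'
from h import *
print(np.round(tool(),3).tolist(), obs()["time_s"]); print(np.round(ctrl.camera_params("wrist")["hand_eye"],3).tolist())
im,P=cam("wrist","w1.png")
for t in ["fruit_tray","avocado_1_bulb","avocado_1_top","plate_well"]: print(t,lm("wrist",P,t))
E
```

```text
[[0.01, -0.024, 1.0, 0.375], [-0.001, 1.0, 0.024, 0.064], [-1.0, -0.002, 0.01, 0.303], [0.0, 0.0, 0.0, 1.0]] 2.6
[[0.0, -0.268, 0.963, -0.166], [1.0, -0.0, -0.0, 0.001], [0.0, 0.963, 0.268, -0.068], [0.0, 0.0, 0.0, 1.0]]
fruit_tray []
avocado_1_bulb [(0.71, [0.4626, 0.1421, 0.0364], [340, 234])]
avocado_1_top [(0.65, [0.4602, 0.1383, 0.0633], [340, 239])]
plate_well [(0.68, [0.4732, 0.3649, 0.0019], [480, 235]), (0.39, [0.4417, -0.0841, 0.0345], [176, 215])]
```

View pics/w1.png

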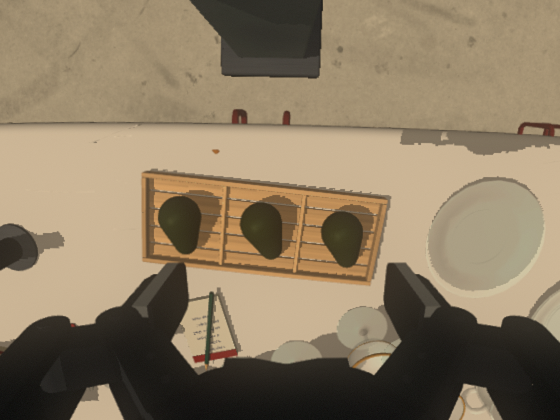

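The wrist picture shows the thick ends at px (180,215), (262,225) and (342,234), the plate at (487,237), and the black stand at the left edge at (15,245). I'll get bulb centres from the outlines while moving on.

```bash
cat >> h.py <<'E'
def plane(n,P,z,x0,x1,y0,y1,im,s=0.0005):
    """rectify a picture onto plane z; rows = x, cols = y, s m per pixel"""
    xs=np.arange(x0,x1,s); ys=np.arange(y0,y1,s); X,Y=np.meshgrid(xs,ys,indexing="ij")
    Q=np.stack([X,Y,np.full_like(X,z)],-1)-P[:3,3]; Q=Q@P[:3,:3]; c=ctrl.camera_params(n); m=np.array(c["mtx"])
    a=Q[...,0]/Q[...,2]; b=Q[...,1]/Q[...,2]; f=1+c["k1"]*(a*a+b*b)
    return cv2.remap(im,(m[0,0]*a*f+m[0,2]).astype(np.float32),(m[1,1]*b*f+m[1,2]).astype(np.float32),1)
def fruits(n,P,im,z=0.034):
    g=plane(n,P,z,0.38,0.58,-0.16,0.22,im); b,gr,r=[g[...,i].astype(int) for i in range(3)]
    M=((gr>=r-2)&(g.max(2)<75)).astype(np.uint8); M=cv2.morphologyEx(M,cv2.MORPH_OPEN,np.ones((9,9)))
    k,L,st,_=cv2.connectedComponentsWithStats(M)
    for i in range(1,k):
        if st[i,4]>4000:
            m=(L==i).astype(np.uint8); cs,_=cv2.findContours(m,0,2); cv2.drawContours(m,cs,-1,1,-1)
            D=cv2.distanceTransform(m,2,5); u=np.argwhere(D>D.max()-0.7).mean(0); yy=np.argwhere(m).mean(0)
            print(n,"bulb",np.round([0.38+u[0]*.0005,-0.16+u[1]*.0005],4),"r",round(D.max()*.0005,4),"yaw",round(np.degrees(np.arctan2(yy[1]-u[1],yy[0]-u[0])),1),"len",st[i,2:4]*.0005)
E
python3 - <<'E'
from h import *
im,P=cam("wrist"); fruits("wrist",P,im)
m=[d["pixels"].sum() for d in ctrl.trace("wrist","avocado_1_bulb")]; print(m)
print([lm("wrist",P,"avocado_%d_%s"%(i,t)) for i in (2,3) for t in("bulb","top")])
im,P=cam("top"); fruits("top",P,im)
print([lm("top",P,"plate_well"),lm("top",P,"avocado_2_bulb")])
E
```

```text
[np.int64(1817)]
[[(0.69, [0.4519, 0.0297, 0.0325], [255, 225])], [(0.84, [0.4472, 0.0315, 0.0618], [254, 228])], [(0.66, [0.4414, -0.0841, 0.0359], [172, 216])], [(0.87, [0.4403, -0.0801, 0.0666], [167, 222])]]
top bulb [0.4692 0.1638] r 0.036 yaw 61.6 len [0.1035 0.199 ]
top bulb [ 0.4454 -0.0808] r 0.0224 yaw 0.5 len [0.0455 0.074 ]
top bulb [0.4534 0.0323] r 0.0227 yaw 13.1 len [0.047 0.072]
[[(0.73, [0.4794, 0.3615, 0.0089], [138, 219])], [(0.56, [0.4529, 0.0297, 0.035], [219, 237])]]
```

>>> carry_out(motion=[0,0,0,0,-0.048,0.008,-1,0,0,0,0,-0.048,0.008,-1,0,0,0,0,-0.048,0.008,-1,0,0,0,0,-0.048,0.008,-1,0,0,0,0,-0.048,0.008,-1,0,0,0,0,-0.048,0.008,-1,0,0,0,0,-0.048,0,-1,0,0,0,0,-0.048,0,-1,0,0,0,0,-0.048,0,-1,0,0,0,0,0,0,-1])

```text
time_s: 4.3
eef_pos: [0.4405, -0.3748, 0.3024]
eef_rot: [0.712, -0.015, 0.702, 0.015]
wrist_force: [-0.9, -0.1, 0.0]
opening: 0.997
```

```bash
python3 - <<'E'
from h import *
print(np.round(tool(),3).tolist(), obs()["time_s"])
im,P=cam("wrist","w2.png")
for t in ["tester_grip","tester_foot","stand_rim"]: print(t,lm("wrist",P,t))
u=lm("wrist",P,"tester_grip")[0][2]; x=max(0,u[0]-70);y=max(0,u[1]-70)
cv2.imwrite("pics/w2c.png",cv2.resize(im[y:y+140,x:x+140],(560,560),interpolation=3)); print(x,y)
E
```

```text
[[0.013, -0.042, 0.999, 0.441], [0.001, 0.999, 0.042, -0.375], [-1.0, 0.001, 0.013, 0.302], [0.0, 0.0, 0.0, 1.0]] 4.3
tester_grip []
tester_foot [(0.97, [0.5135, -0.3647, 0.0345], [290, 222])]
stand_rim [(0.9, [0.3998, -0.4514, 0.0547], [223, 136]), (0.86, [0.509, -0.5087, 0.0538], [180, 219]), (0.76, [0.4027, -0.6907, 0.0569], [36, 133]), (0.65, [0.5091, -0.3649, 0.0534], [290, 223]), (0.29, [0.7204, -0.2827, -0.003], [333, 334])]Traceback (most recent call last):
  File "<stdin>", line 5, in <module>
IndexError: list index out of range
```

```bash
python3 - <<'E'
import cv2
im=cv2.imread("pics/w2.png"); cv2.imwrite("pics/w2c.png",cv2.resize(im[165:305,220:360],(560,560),interpolation=3))
E
```

```text
(no output)
```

View pics/w2c.png

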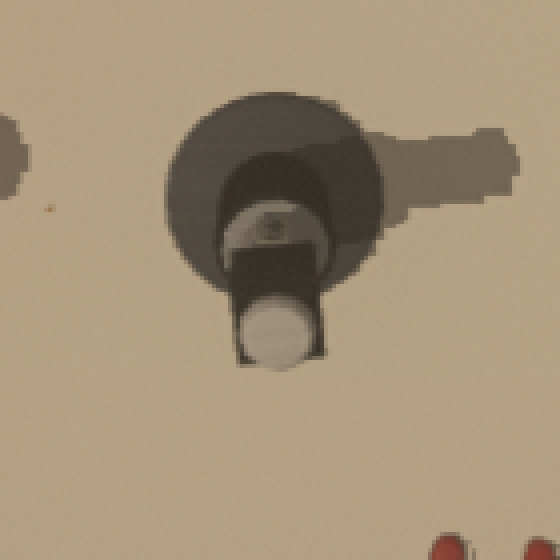

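Only the black stand, at w2 px (288,217), holds a tester. The grip is turned about -6° from the jaws, so I'll align and go over it.

>>> carry_out(motion=[-6,0.7,0,0,0,0,-1,0,0,0,0,0.018,0.035,-1,0,0,0,0,0,0,-1])

```text
time_s: 4.85
eef_pos: [0.4752, -0.3405, 0.3066]
eef_rot: [0.707, -0.058, 0.703, 0.056]
wrist_force: [-0.6, -0.3, 0.2]
opening: 0.998
```

```bash
cat >> h.py <<'E'
def ray(n,P,u,v,z):
    c=ctrl.camera_params(n); m=np.array(c["mtx"]); d=np.array([(u-m[0,2])/m[0,0],(v-m[1,2])/m[1,1]]); s=d.copy()
    for _ in range(20): s=d/(1+c["k1"]*(s@s))
    r=P[:3,:3]@np.array([*s,1]); return np.round(P[:3,3]+r*(z-P[2,3])/r[2],4)
def shift(t): # tool-axes shift of TCP to t
    T=tool(); x=T[:3,0]; print("tool yaw",round(np.degrees(np.arctan2(-T[0,1],T[1,1])),2),"axis",np.round(x,4),"pos",np.round(T[:3,3],4),"t",obs()["time_s"]); print("shift",np.round(T[:3,:3].T@(np.array(t)-T[:3,3]),4))
E
python3 - <<'E'
from h import *
im,P=cam("wrist","w3.png")
for t in ["tester_grip","tester_foot","stand_rim"]: print(t,lm("wrist",P,t)[:4])
shift([.513,-.367,.087])
cv2.imwrite("pics/w3c.png",cv2.resize(im[150:330,190:370],(540,540),interpolation=3))
E
```

```text
tester_grip [(0.77, [0.5087, -0.3673, 0.1037], [257, 204])]
tester_foot [(0.92, [0.517, -0.3629, 0.0364], [264, 198])]
stand_rim [(0.93, [0.404, -0.6901, 0.0559], [17, 74]), (0.92, [0.3993, -0.4528, 0.0562], [203, 96]), (0.59, [0.5104, -0.3642, 0.054], [263, 196]), (0.57, [0.5085, -0.5114, 0.0547], [150, 177])]
tool yaw 9.01 axis [ 0.003  -0.0028 -1.    ] pos [ 0.4724 -0.3437  0.3063] t 5.05
shift [ 0.2194 -0.0287  0.0359]
```

View pics/w3c.png

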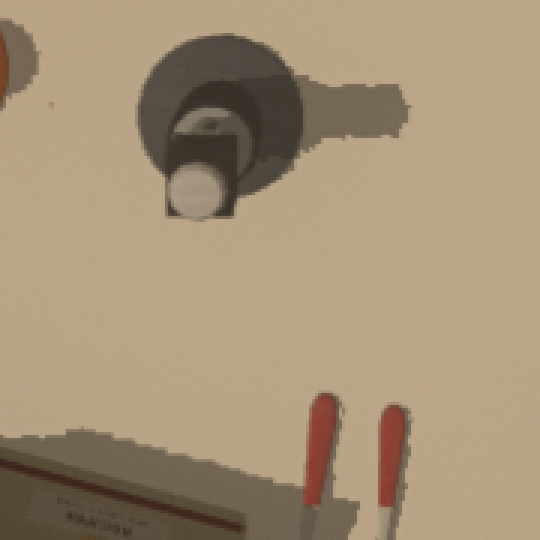

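```bash
python3 - <<'E'
from h import *
p=np.array(ctrl.camera_params("wrist")["hand_eye"]); P=tool()@p
print(ray("wrist",P,256,213.3,.130), ray("wrist",P,245.3,222,.123), ray("wrist",P,268.3,222,.123), ray("wrist",P,262.8,189,.055))
shift([.513,-.367,.087])
E
```

```text
[ 0.5077 -0.3702  0.13  ] [ 0.5215 -0.3808  0.123 ] [ 0.5176 -0.3558  0.123 ] [ 0.4969 -0.3696  0.055 ]
tool yaw 9.01 axis [ 0.003  -0.0028 -1.    ] pos [ 0.4724 -0.3437  0.3063] t 5.05
shift [ 0.2194 -0.0287  0.0359]
```

>>> carry_out(motion=[0,0.2,-0.2,0.03,-0.016,0.017,-1,0,0,0,0.03,-0.015,0.016,-1,0,0,0,0.03,0,0,-1,0,0,0,0.03,0,0,-1,0,0,0,0,0,0,-1])

```text
time_s: 5.55
eef_pos: [0.5098, -0.3735, 0.1864]
eef_rot: [0.706, -0.059, 0.704, 0.05]
wrist_force: [-1.1, 1.9, -0.4]
opening: 0.999
```

```bash
python3 - <<'E'
from h import *
shift([.510,-.369,.085])
im,P=cam("wrist")
for t in ["tester_grip","tester_foot"]: print(t,lm("wrist",P,t)[:4])
im,P=cam("side")
for t in ["tester_grip","tester_foot"]: print(t,lm("side",P,t)[:4])
E
```

```text
tool yaw 8.82 axis [ 0.004  -0.0126 -0.9999] pos [ 0.5098 -0.3735  0.1864] t 5.55
shift [0.1013 0.0058 0.0007]
tester_grip [(0.6, [0.5081, -0.3688, 0.1059], [292, 208])]
tester_foot [(0.96, [0.5182, -0.3683, 0.0385], [291, 200])]
tester_grip [(0.47, [0.5168, -0.3687, 0.1064], [302, 227])]
tester_foot [(0.51, [0.5166, -0.3719, 0.0313], [302, 249])]
```

>>> carry_out(motion=[0,0.1,0.6,0.04,0.004,0.002,-1,0,0,0,0.035,0,0,-1,0,0,0,0.0,0,0,-1])

```text
time_s: 6.15
eef_pos: [0.5187, -0.3765, 0.1248]
eef_rot: [0.711, -0.062, 0.699, 0.047]
wrist_force: [0.4, 0.9, -0.2]
opening: 1.003
```

```bash
python3 - <<'E'
from h import *
shift([.511,-.369,.085])
E
```

```text
tool yaw 8.87 axis [ 0.0181 -0.0206 -0.9996] pos [ 0.5187 -0.3765  0.1248] t 6.15
shift [ 0.0395  0.0095 -0.0071]
```

```bash
cat >> h.py <<'E'
def go(t,yaw=None):
    T=tool(); M=T[:3,:3]
    cy=np.arctan2(-T[0,1],T[1,1]) if yaw is None else np.radians(yaw)
    D=np.array([[0,-np.sin(cy),np.cos(cy)],[0,np.cos(cy),np.sin(cy)],[-1,0,0]])
    print("turn",np.round(np.degrees(R.from_matrix(M.T@D).as_rotvec()),2),"shift then",np.round(D.T@(np.array(t)-T[:3,3]),4),"shift now",np.round(M.T@(np.array(t)-T[:3,3]),4),"axis",np.round(M[:,0],4),"yaw",np.round(np.degrees(np.arctan2(-T[0,1],T[1,1])),2),"pos",np.round(T[:3,3],4)); o=obs(); print(o["time_s"],"F",np.round(o["wrist_force"],1),"op",round(o["opening"],3))
E
python3 - <<'E'
from h import *
go([.511,-.369,.085])
E
```

```text
turn [0.01 0.84 1.33] shift then [ 0.0398  0.0086 -0.0065] shift now [ 0.0395  0.0095 -0.0071] axis [ 0.0181 -0.0206 -0.9996] yaw 8.87 pos [ 0.5187 -0.3765  0.1248]
6.15 F [ 0.4  0.9 -0.2] op 1.003
```

>>> carry_out(motion=[0,0.9,1.3,0,0.0095,-0.0071,-1,0,0,0,0,0,0,-1])

```text
time_s: 6.35
eef_pos: [0.5107, -0.3686, 0.1282]
eef_rot: [0.705, -0.055, 0.705, 0.054]
wrist_force: [1.1, 0.0, -0.6]
opening: 0.998
```

```bash
python3 - <<'E'
from h import *
go([.511,-.369,.085])
E
```

```text
turn [-0.   -0.02  0.08] shift then [ 0.0432 -0.0005  0.0002] shift now [ 0.0432 -0.0004  0.0002] axis [-2.0e-04 -1.4e-03 -1.0e+00] yaw 8.89 pos [ 0.5107 -0.3686  0.1282]
6.35 F [ 1.1  0.  -0.6] op 0.998
```

>>> carry_out(motion=[0,0,0,0.022,0,0,-1,0,0,0,0.021,0,0,-1,0,0,0,0,0,0,-1])

```text
time_s: 6.65
eef_pos: [0.5142, -0.3722, 0.0928]
eef_rot: [0.708, -0.059, 0.702, 0.051]
wrist_force: [-0.8, 0.8, -0.2]
opening: 1.001
```

```bash
python3 - <<'E'
from h import *
go([.511,-.369,.085])
E
```

```text
turn [0.   0.38 0.66] shift then [ 0.0078  0.0036 -0.0026] shift now [ 0.0078  0.0037 -0.0027] axis [ 0.0082 -0.0104 -0.9999] yaw 8.9 pos [ 0.5142 -0.3722  0.0928]
6.65 F [-0.8  0.8 -0.2] op 1.001
```

>>> carry_out(motion=[0,0.4,0.66,0.007,0.0037,-0.0027,-1,0,0,0,0,0,0,-1,0,0,0,0,0,0,0.2,0,0,0,0,0,0,0.2,0,0,0,0,0,0,1,0,0,0,0,0,0,1,0,0,0,0,0,0,1,0,0,0,0,0,0,1,0,0,0,0,0,0,1])

```text
time_s: 7.55
eef_pos: [0.5138, -0.3717, 0.0933]
eef_rot: [0.707, -0.057, 0.703, 0.053]
wrist_force: [0.7, 0.2, 1.3]
opening: 0.256
```

```bash
python3 - <<'E'
from h import *
go([.511,-.369,.085])
im,P=cam("wrist","w4.png")
cv2.imwrite("pics/w4c.png",im[120:420,130:430])
for t in ["tester_grip","tester_foot","tester_pin"]:
    try: print(t,lm("wrist",P,t)[:4])
    except Exception as e: print(e)
E
```

```text
turn [0.   0.27 0.42] shift then [ 0.0083  0.0031 -0.0024] shift now [ 0.0083  0.0032 -0.0024] axis [ 0.0058 -0.0065 -1.    ] yaw 8.91 pos [ 0.5138 -0.3717  0.0933]
7.55 F [0.7 0.2 1.3] op 0.256
tester_grip [(0.66, [0.5096, -0.3707, 0.109], [287, 254])]
tester_foot [(0.9, [0.5166, -0.3662, 0.036], [292, 223])]
it knows: avocado_1_bulb, avocado_1_top, avocado_2_bulb, avocado_2_top, avocado_3_bulb, avocado_3_top, cake_fork, fruit_tray, gilt_glass, plate_well, salt_shaker, small_spoon, stand_rim, tester_foot,
```

View pics/w4c.png

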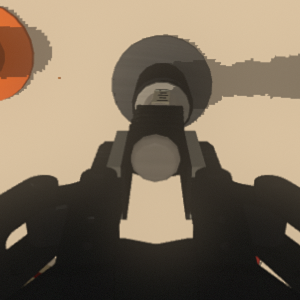

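The tester is gripped evenly on both sides and about 9 mm above the middle of its grip. I'll lift it straight up.

>>> carry_out(motion=[0,0,0,-0.008,0,0,1,0,0,0,-0.012,0,0,1,0,0,0,-0.016,0,0,1,0,0,0,-0.016,0,0,1,0,0,0,-0.016,0,0,1,0,0,0,-0.016,0,0,1,0,0,0,-0.016,0,0,1,0,0,0,-0.016,0,0,1,0,0,0,0,0,0,1])

```text
time_s: 8.6
eef_pos: [0.5128, -0.3707, 0.2192]
eef_rot: [0.707, -0.058, 0.703, 0.052]
wrist_force: [-0.5, 0.1, -0.5]
opening: 0.258
```

```bash
python3 - <<'E'
from h import *
go([.461,.140,.16],0)
im,P=cam("side","s1.png")
for t in ["tester_grip","tester_foot"]: print(t,lm("side",P,t)[:4])
im2,P=cam("top")
for t in ["tester_grip","tester_foot"]: print(t,lm("top",P,t)[:4])
im3,P=cam("wrist")
for t in ["tester_grip","tester_foot"]: print(t,lm("wrist",P,t)[:4])
cv2.imwrite("pics/s1c.png",np.hstack([cv2.resize(im[120:270,240:390],(500,500)),im3[120:420,130:430][:,:]if 0 else cv2.resize(im3[120:420,130:430],(300,500))]))
E
```

```text
turn [8.91 0.32 0.42] shift then [ 0.0592  0.5107 -0.0518] shift now [0.0553 0.513  0.0277] axis [ 0.0062 -0.0069 -1.    ] yaw 8.91 pos [ 0.5128 -0.3707  0.2192]
8.6 F [-0.5  0.1 -0.5] op 0.258
tester_grip [(0.84, [0.5124, -0.3715, 0.2301], [304, 189])]
tester_foot [(0.67, [0.5144, -0.3662, 0.1592], [302, 211]), (0.58, [0.5134, -0.3691, 0.0524], [301, 243])]
tester_grip []
tester_foot []
tester_grip [(0.81, [0.509, -0.3679, 0.2259], [287, 255])]
tester_foot [(0.91, [0.5111, -0.3653, 0.1559], [290, 219])]
```

View pics/s1c.png

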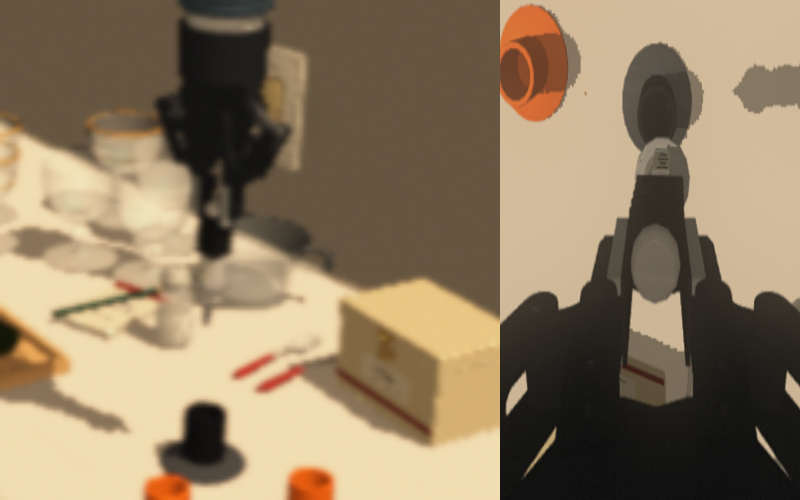

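The tester is out of the stand with its pin free. I'm carrying it over to the leftmost fruit.

>>> carry_out(motion=[0,0.3,0.4,0,0.03,0.0025,1,0,0,0,0,0.046,0.0025,1,0,0,0,0,0.048,0.0025,1,0,0,0,0,0.048,0.0025,1,0,0,0,0,0.048,0.0025,1,0,0,0,0,0.048,0.0025,1,0,0,0,0,0.048,0.0025,1,0,0,0,0,0.048,0.0025,1,0,0,0,0,0.048,0.0025,1,0,0,0,0,0.048,0.0025,1])

```text
time_s: 10.05
eef_pos: [0.4634, 0.0989, 0.2137]
eef_rot: [0.704, -0.049, 0.707, 0.052]
wrist_force: [1.2, 0.6, -1.4]
opening: 0.257
```

>>> carry_out(motion=[0,0,0,0,0.03,0,1,0,0,0,0.02,0,0,1,0,0,0,0,0,0,1])

```text
time_s: 10.35
eef_pos: [0.457, 0.1364, 0.1939]
eef_rot: [0.704, -0.051, 0.706, 0.056]
wrist_force: [-0.1, -0.4, -2.4]
opening: 0.258
```

```bash
python3 - <<'E'
from h import *
go([.461,.140,.16])
for n in ["side","wrist","top"]:
    im,P=cam(n,n+"2.png")
    for t in ["tester_grip","tester_foot","avocado_1_top","avocado_1_bulb"]: print(n,t,lm(n,P,t)[:4])
go([.461,.140,.16])
E
```

```text
turn [ 0.   -0.15 -0.4 ] shift then [0.0339 0.0029 0.0045] shift now [0.0339 0.0027 0.0046] axis [-0.0036  0.0065 -1.    ] yaw 8.71 pos [0.457  0.1364 0.1939]
10.35 F [-0.1 -0.4 -2.4] op 0.258
side tester_grip [(0.7, [0.4499, 0.0312, 0.033], [215, 209]), (0.43, [0.4577, 0.1334, 0.2073], [200, 155])]
side tester_foot [(0.7, [0.4601, 0.1379, 0.135], [201, 173])]
side avocado_1_top []
side avocado_1_bulb [(0.65, [0.4597, 0.1443, 0.0299], [201, 199]), (0.38, [0.5092, -0.3663, 0.0543], [299, 242])]
wrist tester_grip [(0.92, [0.4569, 0.1351, 0.2114], [286, 255])]
wrist tester_foot [(0.81, [0.4603, 0.1398, 0.1407], [291, 220])]
wrist avocado_1_top [(0.67, [0.4579, 0.1418, 0.0661], [292, 193])]
wrist avocado_1_bulb [(0.75, [0.4606, 0.1429, 0.0372], [292, 189])]
top tester_grip [(0.5, [0.5155, -0.3676, 0.0575], [327, 235]), (0.39, [0.459, 0.1326, 0.2044], [183, 220]), (0.34, [0.6363, 0.1904, 0.0035], [189, 188])]
top tester_foot [(0.64, [0.4428, -0.0846, 0.0328], [249, 244]), (0.53, [0.4649, 0.026, 0.0033], [222, 235]), (0.44, [0.46, 0.1441, 0.1374], [184, 224])]
top avocado_1_top [(0.52, [0.4597, 0.1451, 0.064], [188, 229]), (0.29, [0.7163, -0.2502, 0.0017], [302, 185])]
top avocado_1_bulb [(0.71, [0.4639, 0.1427, 0.0352], [191, 229])]
turn [-0.    0.13 -0.37] shift then [0.0364 0.0044 0.0023] shift now [0.0364 0.0041 0.0023] axis [ 0.0014  0.0068 -1.    ] yaw 8.57 pos [0.4593 0.1353 0.1964]
11.1 F [-0.6 -0.4 -1. ] op 0.262
```

>>> carry_out(motion=[0,0.1,-0.4,0.01,0.003,0.002,1,0,0,0,0.015,0,0,1,0,0,0,0.015,0,0,1,0,0,0,0,0,0,1,0,0,0,0,0,0,1])

```text
time_s: 11.6
eef_pos: [0.4611, 0.1397, 0.1535]
eef_rot: [0.705, -0.053, 0.705, 0.052]
wrist_force: [-0.3, 0.6, -0.3]
opening: 0.257
```

```bash
cat >> h.py <<'E'
def fz(k=6):
    F=[];Z=[]
    for i in range(k):
        ctrl.camera("wrist"); o=obs(); F.append(o["wrist_force"]); Z.append(o["eef_pos"])
    print("F",np.round(np.mean(F,0),2),"sd",np.round(np.std(F,0),2),"pos",np.round(np.mean(Z,0),4),"zsd",np.round(np.std(Z,0)[2],4),o["time_s"])
E
python3 - <<'E'
from h import *
fz(5)
go([.460,.1385,.1433])
E
```

```text
F [ 0.25  0.37 -1.12] sd [0.59 0.39 0.5 ] pos [0.4614 0.1396 0.1541] zsd 0.0004 11.85
turn [0.   0.13 0.1 ] shift then [ 0.0111 -0.0008 -0.0018] shift now [ 0.0111 -0.0007 -0.0018] axis [ 0.0024 -0.0013 -1.    ] yaw 8.56 pos [0.4617 0.1395 0.1544]
11.85 F [ 1.  -0.4 -1.4] op 0.257
```

>>> carry_out(motion=[0,0,0,0.004,-0.001,-0.0015,1,0,0,0,0.004,0,0,1,0,0,0,0.004,0,0,1,0,0,0,0.004,0,0,1,0,0,0,0.003,0,0,1,0,0,0,0.002,0,0,1,0,0,0,0,0,0,1])

```text
time_s: 12.55
eef_pos: [0.4619, 0.1381, 0.1337]
eef_rot: [0.707, -0.053, 0.703, 0.052]
wrist_force: [-0.6, -0.5, 2.5]
opening: 0.256
```

```bash
python3 - <<'E'
from h import *
fz(5)
go([.460,.1385,.1433])
E
```

```text
F [-0.89  0.15  2.34] sd [0.52 0.39 0.6 ] pos [0.462  0.1381 0.1339] zsd 0.0 12.8
turn [0.   0.38 0.13] shift then [-0.0094  0.0007 -0.0019] shift now [-0.0094  0.0007 -0.0019] axis [ 0.0069 -0.0012 -1.    ] yaw 8.54 pos [0.462  0.1381 0.1339]
12.8 F [-0.8 -0.5  2.6] op 0.255
```

>>> carry_out(motion=[0,0,0,0.003,0,0,1,0,0,0,0.002,0,0,1,0,0,0,0.001,0,0,1,0,0,0,0,0,0,1])

```text
time_s: 13.2
eef_pos: [0.4625, 0.1381, 0.1282]
eef_rot: [0.708, -0.053, 0.702, 0.052]
wrist_force: [-1.1, 0.3, 3.7]
opening: 0.26
```

```bash
python3 - <<'E'
from h import *
fz(6)
E
```

```text
F [-1.32 -0.35  4.03] sd [0.5  0.41 0.33] pos [0.4626 0.1381 0.1284] zsd 0.0 13.5
```

>>> carry_out(motion=[0,0,0,0.0015,0,0,1,0,0,0,0.0012,0,0,1,0,0,0,0,0,0,1])

```text
time_s: 13.8
eef_pos: [0.4627, 0.1382, 0.1258]
eef_rot: [0.708, -0.053, 0.702, 0.052]
wrist_force: [-0.2, -0.5, 6.7]
opening: 0.26
```

```bash
python3 - <<'E'
from h import *
fz(8)
for n in ["side","wrist"]:
    im,P=cam(n,"p1%s.png"%n)
    for t in ["tester_foot","avocado_1_top"]: print(n,t,lm(n,P,t)[:3])
E
```

```text
F [-1.57 -0.51  5.33] sd [0.47 0.37 0.5 ] pos [0.4628 0.1382 0.1259] zsd 0.0 14.2
side tester_foot [(0.66, [0.465, 0.1401, 0.0628], [203, 191]), (0.18, [0.6554, -0.1547, 0.0017], [291, 221])]
side avocado_1_top []
wrist tester_foot [(0.59, [0.4621, 0.1459, 0.0717], [296, 220])]
wrist avocado_1_top []
```

Net force is about 6.4 N, so the pin is close to half-way. I'm holding it still.

```bash
python3 - <<'E'
from h import *
fz(16)
E
```

```text
F [-1.56 -0.67  5.53] sd [0.37 0.31 0.44] pos [0.4628 0.1382 0.1259] zsd 0.0 15.3
```

>>> carry_out(motion=[0,0,0,-0.006,0,0,1,0,0,0,-0.012,0,0,1,0,0,0,-0.014,0,0,1,0,0,0,-0.006,0,0,1,0,0,0,0,0,0,1])

```text
time_s: 15.8
eef_pos: [0.4613, 0.1382, 0.1648]
eef_rot: [0.707, -0.053, 0.703, 0.052]
wrist_force: [-0.0, -0.0, -1.5]
opening: 0.254
```

```bash
python3 - <<'E'
from h import *
fz(6)
im,P=cam("wrist")
for t in ["tester_grip","tester_foot","avocado_1_top","avocado_2_top","avocado_2_bulb"]: print(t,lm("wrist",P,t)[:3])
im,P=cam("side")
for t in ["tester_foot","avocado_2_top","avocado_2_bulb"]: print(t,lm("side",P,t)[:3])
go([.450,.028,.155])
E
```

```text
F [-0.15  0.02 -1.36] sd [0.44 0.33 0.46] pos [0.4606 0.1381 0.1636] zsd 0.0004 16.1
tester_grip [(0.59, [0.455, 0.1395, 0.1774], [288, 251])]
tester_foot [(0.57, [0.4633, 0.1445, 0.1087], [293, 224])]
avocado_1_top []
avocado_2_top [(0.82, [0.449, 0.0315, 0.0637], [157, 171])]
avocado_2_bulb [(0.67, [0.4511, 0.0302, 0.0336], [167, 167])]
tester_foot [(0.67, [0.4592, 0.1428, 0.1039], [200, 181])]
avocado_2_top []
avocado_2_bulb [(0.82, [0.4504, 0.0321, 0.0356], [214, 208])]
turn [0.   0.25 0.11] shift then [ 0.0089 -0.1073 -0.0271] shift now [ 0.009  -0.1073 -0.0271] axis [ 0.0046 -0.0012 -1.    ] yaw 8.54 pos [0.4608 0.1381 0.1639]
16.6 F [ 0.6  0.  -1.1] op 0.257
```

>>> carry_out(motion=[0,0.2,0.1,-0.002,-0.025,-0.007,1,0,0,0,0,-0.036,-0.01,1,0,0,0,0,-0.036,-0.01,1,0,0,0,0,-0.008,0,1,0,0,0,0,0,0,1,0,0,0,0,0,0,1])

```text
time_s: 17.2
eef_pos: [0.4501, 0.0281, 0.1665]
eef_rot: [0.706, -0.053, 0.704, 0.053]
wrist_force: [-0.1, -0.8, -1.8]
opening: 0.258
```

```bash
python3 - <<'E'
from h import *
fz(5)
im,P=cam("wrist")
for t in ["tester_foot","avocado_2_top","avocado_2_bulb"]: print(t,lm("wrist",P,t)[:3])
go([.4495,.027,.1433])
E
```

```text
F [ 0.16 -0.15 -1.52] sd [0.6  0.52 0.33] pos [0.45   0.0286 0.1664] zsd 0.0 17.45
tester_foot [(0.87, [0.4516, 0.035, 0.1119], [293, 223])]
avocado_2_top [(0.8, [0.4473, 0.0324, 0.0645], [289, 200])]
avocado_2_bulb [(0.92, [0.4521, 0.0335, 0.0345], [289, 197])]
turn [0.   0.15 0.  ] shift then [ 0.0231 -0.0011 -0.0006] shift now [ 0.0231 -0.0011 -0.0007] axis [ 2.6e-03  3.0e-04 -1.0e+00] yaw 8.73 pos [0.45   0.0282 0.1664]
17.65 F [-0.4 -0.2 -1.4] op 0.256
```

>>> carry_out(motion=[0,0,0,0.006,-0.001,-0.001,1,0,0,0,0.006,0,0,1,0,0,0,0.005,0,0,1,0,0,0,0.005,0,0,1,0,0,0,0.004,0,0,1,0,0,0,0.003,0,0,1,0,0,0,0.002,0,0,1,0,0,0,0.001,0,0,1,0,0,0,0,0,0,1])

```text
time_s: 18.55
eef_pos: [0.4498, 0.0271, 0.1322]
eef_rot: [0.706, -0.054, 0.704, 0.054]
wrist_force: [-0.7, -0.3, 1.4]
opening: 0.252
```

```bash
python3 - <<'E'
from h import *
fz(5)
go([.4495,.027,.1433])
E
```

```text
F [-0.6   0.26  1.77] sd [0.31 0.54 0.61] pos [0.4499 0.0272 0.1323] zsd 0.0 18.8
turn [0.   0.23 0.01] shift then [-0.0111 -0.0001 -0.0004] shift now [-0.0111 -0.0001 -0.0003] axis [ 4.e-03  5.e-04 -1.e+00] yaw 8.73 pos [0.4499 0.0272 0.1322]
18.8 F [-0.5  0.5  0.8] op 0.255
```

>>> carry_out(motion=[0,0,0,0.003,0,0,1,0,0,0,0.002,0,0,1,0,0,0,0.001,0,0,1,0,0,0,0,0,0,1])

```text
time_s: 19.2
eef_pos: [0.4501, 0.0272, 0.1262]
eef_rot: [0.707, -0.054, 0.703, 0.054]
wrist_force: [-1.0, 0.5, 3.7]
opening: 0.257
```

```bash
python3 - <<'E'
from h import *
fz(6)
E
```

```text
F [-0.96  0.36  3.25] sd [0.3  0.68 0.13] pos [0.4502 0.0272 0.1264] zsd 0.0 19.5
```

>>> carry_out(motion=[0,0,0,0.002,0,0,1,0,0,0,0.0018,0,0,1,0,0,0,0,0,0,1])

```text
time_s: 19.8
eef_pos: [0.4503, 0.0272, 0.1225]
eef_rot: [0.707, -0.054, 0.703, 0.054]
wrist_force: [-1.5, 0.3, 4.5]
opening: 0.256
```

```bash
python3 - <<'E'
from h import *
fz(6)
E
```

```text
F [-1.09  0.59  3.92] sd [0.34 0.26 0.41] pos [0.4504 0.0272 0.1227] zsd 0.0001 20.1
```

>>> carry_out(motion=[0,0,0,0.0016,0,0,1,0,0,0,0,0,0,1])

```text
time_s: 20.3
eef_pos: [0.4504, 0.0273, 0.1212]
eef_rot: [0.707, -0.054, 0.703, 0.054]
wrist_force: [-1.4, 0.4, 4.6]
opening: 0.257
```

```bash
python3 - <<'E'
from h import *
fz(22)
im,P=cam("side","p2side.png")
print(lm("side",P,"tester_foot")[:2],lm("side",P,"avocado_2_top")[:2])
E
```

```text
F [-1.24  0.77  4.5 ] sd [0.46 0.51 0.46] pos [0.4506 0.0272 0.1213] zsd 0.0 21.4
[(0.5, [0.454, 0.0313, 0.0622], [215, 201])] []
```

>>> carry_out(motion=[0,0,0,-0.006,0,0,1,0,0,0,-0.012,0,0,1,0,0,0,-0.014,0,0,1,0,0,0,-0.01,0,0,1,0,0,0,0,0,0,1])

```text
time_s: 22.05
eef_pos: [0.4497, 0.0268, 0.1653]
eef_rot: [0.707, -0.054, 0.703, 0.054]
wrist_force: [-0.3, -0.2, -1.9]
opening: 0.257
```

```bash
python3 - <<'E'
from h import *
fz(5)
im,P=cam("wrist")
for t in ["tester_foot","avocado_3_top","avocado_3_bulb"]: print(t,lm("wrist",P,t)[:3])
go([.441,-.0865,.1433])
E
```

```text
F [-0.   -0.06 -1.72] sd [0.23 0.58 0.24] pos [0.4486 0.027  0.1636] zsd 0.0006 22.3
tester_foot [(0.58, [0.4487, 0.0366, 0.107], [298, 221])]
avocado_3_top [(0.85, [0.44, -0.0789, 0.0642], [157, 175]), (0.29, [0.6499, -0.1508, 0.0017], [109, 332])]
avocado_3_bulb [(0.58, [0.4452, -0.0851, 0.0366], [161, 174])]
turn [-0.    0.05 -0.02] shift then [ 0.02   -0.1111 -0.0246] shift now [ 0.0199 -0.1111 -0.0246] axis [ 8.e-04  5.e-04 -1.e+00] yaw 8.73 pos [0.4484 0.0271 0.1633]
22.5 F [ 0.2 -0.2 -0.3] op 0.257
```

>>> carry_out(motion=[0,0,0,-0.002,-0.025,-0.006,1,0,0,0,0,-0.038,-0.009,1,0,0,0,0,-0.038,-0.009,1,0,0,0,0,-0.01,0,1,0,0,0,0,0,0,1,0,0,0,0,0,0,1])

```text
time_s: 23.1
eef_pos: [0.4412, -0.0884, 0.1642]
eef_rot: [0.705, -0.054, 0.705, 0.055]
wrist_force: [0.4, 0.9, -1.1]
opening: 0.255
```

```bash
python3 - <<'E'
from h import *
im,P=cam("wrist")
for t in ["tester_foot","avocado_3_top","avocado_3_bulb"]: print(t,lm("wrist",P,t)[:3])
im,P=cam("side")
for t in ["tester_foot","avocado_3_top","avocado_3_bulb"]: print(t,lm("side",P,t)[:3])
go([.4415,-.0875,.1433])
E
```

```text
tester_foot [(0.64, [0.4418, -0.0831, 0.1065], [292, 220])]
avocado_3_top [(0.9, [0.4447, -0.0803, 0.0636], [293, 208])]
avocado_3_bulb [(0.92, [0.4429, -0.0823, 0.0341], [291, 198])]
tester_foot [(0.64, [0.4428, -0.0854, 0.1062], [230, 201]), (0.43, [0.4424, -0.079, 0.0348], [229, 220])]
avocado_3_top [(0.59, [0.4494, -0.0775, 0.064], [231, 212])]
avocado_3_bulb [(0.79, [0.4421, -0.0799, 0.0333], [229, 220]), (0.31, [0.4475, 0.0318, 0.0347], [214, 209])]
turn [-0.    0.03 -0.08] shift then [0.0212 0.0008 0.0003] shift now [0.0212 0.0007 0.0002] axis [ 4.0e-04  1.4e-03 -1.0e+00] yaw 8.95 pos [ 0.4414 -0.0883  0.1645]
23.5 F [ 1. -0. -1.] op 0.26
```

>>> carry_out(motion=[0,0,0,0.004,0.003,0.0015,1,0,0,0,0.006,0,0,1,0,0,0,0.005,0,0,1,0,0,0,0.005,0,0,1,0,0,0,0.004,0,0,1,0,0,0,0.003,0,0,1,0,0,0,0.002,0,0,1,0,0,0,0,0,0,1])

```text
time_s: 24.3
eef_pos: [0.4432, -0.0843, 0.1336]
eef_rot: [0.706, -0.055, 0.704, 0.056]
wrist_force: [0.3, 0.7, 2.6]
opening: 0.253
```

```bash
python3 - <<'E'
from h import *
fz(6)
E
```

```text
F [-0.27  0.56  2.78] sd [0.5  0.45 0.4 ] pos [ 0.4433 -0.0844  0.1338] zsd 0.0 24.6
```

>>> carry_out(motion=[0,0,0,0.0017,0,0,1,0,0,0,0.0015,0,0,1,0,0,0,0,0,0,1])

```text
time_s: 24.9
eef_pos: [0.4436, -0.0845, 0.1309]
eef_rot: [0.706, -0.055, 0.704, 0.056]
wrist_force: [0.0, 0.9, 4.4]
opening: 0.256
```

```bash
python3 - <<'E'
from h import *
fz(6)
E
```

```text
F [-0.46  0.42  4.36] sd [0.3  0.61 0.64] pos [ 0.4437 -0.0846  0.1311] zsd 0.0 25.2
```

```bash
python3 - <<'E'
from h import *
fz(17)
E
```

```text
F [-0.04 -0.56  4.34] sd [0.36 0.5  0.44] pos [ 0.4437 -0.0846  0.131 ] zsd 0.0 26.05
```

>>> carry_out(motion=[0,0,0,-0.006,0,0,1,0,0,0,-0.012,0,0,1,0,0,0,-0.014,0,0,1,0,0,0,-0.02,0,0,1,0,0,0,-0.02,0,0,1,0,0,0,-0.006,-0.03,0.005,1,0,0,0,0,-0.045,0.009,1,0,0,0,0,-0.045,0.009,1,0,0,0,0,-0.045,0.009,1,0,0,0,0,-0.045,0.009,1])

```text
time_s: 27.05
eef_pos: [0.5134, -0.2817, 0.2105]
eef_rot: [0.702, -0.054, 0.707, 0.063]
wrist_force: [-0.1, 0.0, -0.4]
opening: 0.26
```

>>> carry_out(motion=[0,0,0,0,-0.03,0.005,1,0,0,0,0,-0.01,0,1,0,0,0,0,0,0,1])

```text
time_s: 27.35
eef_pos: [0.5242, -0.3258, 0.2085]
eef_rot: [0.701, -0.051, 0.709, 0.062]
wrist_force: [0.1, -0.1, -1.7]
opening: 0.254
```

```bash
python3 - <<'E'
from h import *
im,P=cam("wrist")
for t in ["tester_foot","tester_grip","stand_rim"]: print(t,lm("wrist",P,t)[:4])
im,P=cam("side")
for t in ["tester_foot","tester_grip","stand_rim"]: print(t,lm("side",P,t)[:4])
go([.513,-.3717,.0933],8.9)
E
```

```text
tester_foot [(0.65, [0.5222, -0.3181, 0.1522], [294, 218])]
tester_grip [(0.72, [0.7161, -0.251, -0.0014], [315, 333]), (0.7, [0.5215, -0.3236, 0.2211], [289, 254])]
stand_rim [(0.85, [0.5124, -0.5088, 0.0553], [97, 151]), (0.82, [0.3989, -0.4503, 0.0541], [167, 34])]
tester_foot [(0.48, [0.5273, -0.3194, 0.148], [295, 208]), (0.38, [0.7228, -0.2898, 0.0006], [331, 231])]
tester_grip [(0.25, [0.4707, 0.0277, -0.0037], [220, 217])]
stand_rim [(0.83, [0.4093, -0.6902, 0.0572], [354, 305]), (0.73, [0.4, -0.4539, 0.0544], [289, 265]), (0.62, [0.509, -0.5129, 0.0525], [333, 263]), (0.59, [0.5089, -0.3695, 0.0522], [300, 243])]
turn [ 0.49 -0.45 -0.83] shift then [ 0.1163 -0.0452 -0.0192] shift now [ 0.1157 -0.0467 -0.0187] axis [-0.01    0.013  -0.9999] yaw 9.38 pos [ 0.525  -0.3241  0.2096]
27.75 F [-0.2  0.1 -0.7] op 0.257
```

All three readings are in: fruit 2 (middle) sank about twice as far as the others. Next I'm returning the tester.

>>> carry_out(motion=[-0.5,-0.45,-0.8,0,-0.02,-0.009,1,0,0,0,0,-0.02,-0.009,1,0,0,0,0,-0.005,-0.002,1,0,0,0,0.02,0,0,1,0,0,0,0.02,0,0,1,0,0,0,0,0,0,1])

```text
time_s: 28.35
eef_pos: [0.5142, -0.3695, 0.1708]
eef_rot: [0.705, -0.063, 0.703, 0.062]
wrist_force: [-0.2, 0.5, -1.6]
opening: 0.259
```

```bash
python3 - <<'E'
from h import *
im,P=cam("wrist","w6.png")
for t in ["tester_foot","tester_grip","stand_rim"]: print(t,lm("wrist",P,t)[:4])
go([.512,-.372,.0933],8.9)
im2,P=cam("side","s6.png")
print(lm("side",P,"tester_foot")[:2])
cv2.imwrite("pics/s6c.png",np.hstack([cv2.resize(im2[180:270,260:350],(400,400),interpolation=3),cv2.resize(im[120:320,190:390],(400,400),interpolation=3)]))
E
```

```text
tester_foot [(0.58, [0.5144, -0.3631, 0.1145], [293, 220])]
tester_grip [(0.79, [0.5101, -0.3684, 0.1833], [287, 252])]
stand_rim [(0.97, [0.5115, -0.51, 0.0571], [124, 168]), (0.91, [0.5104, -0.3682, 0.0531], [287, 194]), (0.82, [0.3997, -0.4508, 0.053], [209, 42])]
turn [1.24 0.39 0.42] shift then [ 0.0817  0.0002 -0.0041] shift now [ 0.0816  0.0009 -0.0046] axis [ 0.008  -0.0061 -0.9999] yaw 10.13 pos [ 0.5161 -0.3716  0.175 ]
28.55 F [-0.2 -0.7 -1.2] op 0.259
[(0.84, [0.5172, -0.3709, 0.1144], [303, 225])]
```

View pics/s6c.png

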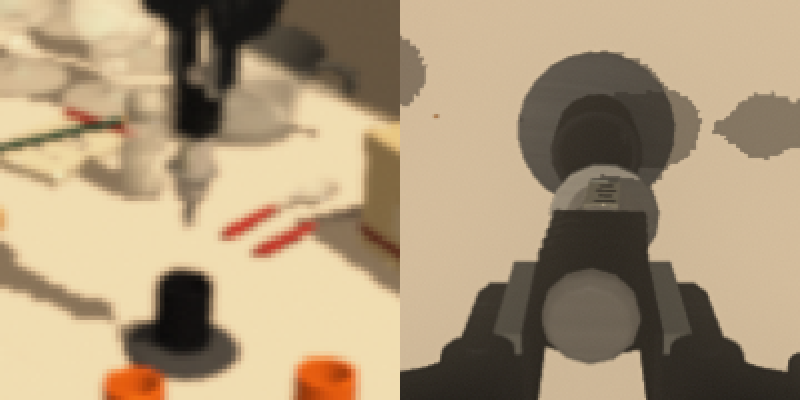

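The tester hangs over the stand with its foot leaning about 4° towards +y, in both views. I'll tilt the tool back by 3° and centre it before lowering.

>>> carry_out(motion=[-1,0.4,-2.6,0,0.002,-0.005,1,0,0,0,0,0,0,1,0,0,0,0,0,0,1])

```text
time_s: 28.95
eef_pos: [0.5117, -0.3714, 0.1774]
eef_rot: [0.706, -0.088, 0.701, 0.049]
wrist_force: [-0.1, -0.1, -1.6]
opening: 0.256
```

```bash
python3 - <<'E'
from h import *
go([.511,-.3705,.0933])
im,P=cam("wrist","w7.png")
for t in ["tester_foot","tester_grip","stand_rim"]: print(t,lm("wrist",P,t)[:4])
im2,P=cam("side","s7.png")
for t in ["tester_foot","tester_grip","stand_rim"]: print(t,lm("side",P,t)[:4])
cv2.imwrite("pics/s7c.png",np.hstack([cv2.resize(im2[180:270,260:350],(400,400),interpolation=3),cv2.resize(im[120:320,190:390],(400,400),interpolation=3)]))
go([.511,-.3705,.0933])
E
```

```text
turn [0.   0.08 3.23] shift then [ 0.0841  0.001  -0.0005] shift now [ 0.084   0.0058 -0.0006] axis [ 0.0123 -0.055  -0.9984] yaw 11.12 pos [ 0.5117 -0.3714  0.1774]
28.95 F [-0.1 -0.1 -1.6] op 0.256
tester_foot [(0.85, [0.5119, -0.3682, 0.1212], [293, 220])]
tester_grip [(0.71, [0.5075, -0.3677, 0.1899], [291, 253])]
stand_rim [(0.84, [0.398, -0.4489, 0.0563], [226, 44]), (0.78, [0.5125, -0.3658, 0.0547], [298, 199]), (0.78, [0.5085, -0.512, 0.0563], [139, 162])]
tester_foot [(0.69, [0.5117, -0.3738, 0.1206], [302, 223])]
tester_grip [(0.7, [0.5165, -0.3702, 0.1906], [304, 201])]
stand_rim [(0.98, [0.5092, -0.5112, 0.0531], [332, 263]), (0.89, [0.4114, -0.6897, 0.056], [355, 305]), (0.87, [0.5123, -0.3683, 0.0532], [300, 243]), (0.76, [0.3996, -0.4542, 0.0519], [289, 266])]
turn [0.   0.03 3.19] shift then [ 0.0831  0.001  -0.0001] shift now [ 0.0829  0.0056 -0.0001] axis [ 0.0112 -0.0546 -0.9984] yaw 11.11 pos [ 0.5113 -0.3714  0.1764]
29.35 F [ 0.1  0.7 -2.4] op 0.253
```

View pics/s7c.png

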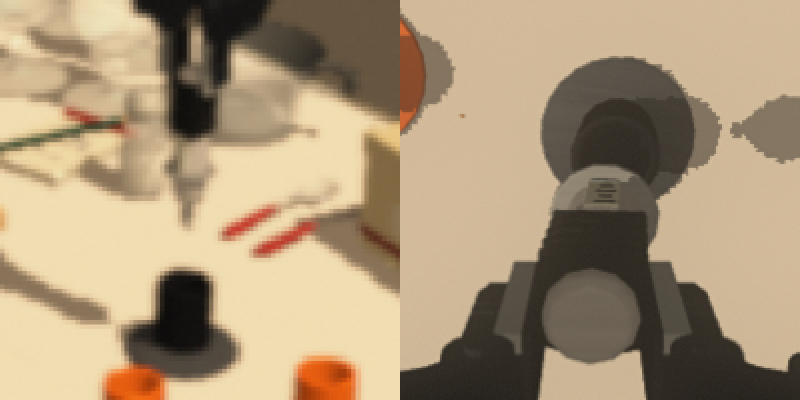

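Tester and tube are now parallel, but the foot sits about 3 mm towards -y of the mouth in both views. I'll correct that and lower it to just above the rim.

>>> carry_out(motion=[0,0,0.8,0,0.003,0,1,0,0,0,0.015,0.0006,-0.0002,1,0,0,0,0.015,0.0006,-0.0002,1,0,0,0,0,0,0,1])

```text
time_s: 29.75
eef_pos: [0.5099, -0.3682, 0.1431]
eef_rot: [0.705, -0.082, 0.702, 0.054]
wrist_force: [0.4, 0.3, -2.1]
opening: 0.256
```

```bash
python3 - <<'E'
from h import *
go([.511,-.368,.0933])
im,P=cam("wrist","w8.png")
for t in ["tester_foot","tester_grip","stand_rim"]: print(t,lm("wrist",P,t)[:4])
im2,P=cam("side","s8.png")
for t in ["tester_foot","tester_grip","stand_rim"]: print(t,lm("side",P,t)[:4])
go([.511,-.368,.0933])
E
```

```text
turn [0.   0.01 2.27] shift then [0.0498 0.     0.0011] shift now [0.0497 0.002  0.0011] axis [ 0.0077 -0.0388 -0.9992] yaw 11.09 pos [ 0.5099 -0.3682  0.1431]
29.75 F [ 0.4  0.3 -2.1] op 0.256
tester_foot [(0.61, [0.5097, -0.3632, 0.0878], [295, 220]), (0.51, [0.5113, -0.3653, 0.0558], [292, 209]), (0.49, [0.5047, -0.3649, 0.1565], [292, 251])]
tester_grip [(0.69, [0.5061, -0.3667, 0.1557], [287, 253])]
stand_rim [(0.96, [0.5127, -0.5098, 0.053], [116, 175]), (0.88, [0.5087, -0.3666, 0.0531], [291, 205]), (0.74, [0.3978, -0.4493, 0.0525], [209, 37])]
tester_foot [(0.77, [0.5164, -0.3686, 0.0872], [302, 232])]
tester_grip [(0.57, [0.5126, -0.3725, 0.159], [303, 211])]
stand_rim [(0.66, [0.4001, -0.4531, 0.0508], [289, 266]), (0.64, [0.4107, -0.6886, 0.0556], [354, 305]), (0.61, [0.5106, -0.3711, 0.0521], [300, 244]), (0.6, [0.5086, -0.5096, 0.0536], [332, 262])]
turn [0.   0.21 2.58] shift then [ 0.0541  0.002  -0.0003] shift now [ 0.0539  0.0045 -0.0005] axis [ 0.0122 -0.0435 -0.999 ] yaw 11.09 pos [ 0.5117 -0.3699  0.1474]
30.15 F [ 0.1 -0.3 -1.6] op 0.251
```

>>> carry_out(motion=[0,0.2,0,0.01,0.0004,-0.0022,1,0,0,0,0.01,0.0005,0,1,0,0,0,0.008,0.0004,0,1,0,0,0,0,0,0,1])

```text
time_s: 30.55
eef_pos: [0.5094, -0.3703, 0.1172]
eef_rot: [0.705, -0.084, 0.702, 0.052]
wrist_force: [-0.3, 0.6, -0.6]
opening: 0.253
```

```bash
python3 - <<'E'
from h import *
go([.5097,-.370,.0933])
im,P=cam("wrist","w9.png")
im2,P=cam("side","s9.png")
for t in ["tester_foot","stand_rim"]: print(t,lm("side",P,t)[:4])
cv2.imwrite("pics/s9c.png",np.hstack([cv2.resize(im2[190:270,260:340],(400,400),interpolation=3),cv2.resize(im[140:300,210:370],(400,400),interpolation=3)]))
go([.5097,-.370,.0933])
E
```

```text
turn [0.  0.  2.6] shift then [0.0239 0.0002 0.0004] shift now [0.0238 0.0013 0.0004] axis [ 0.0088 -0.0446 -0.999 ] yaw 11.09 pos [ 0.5094 -0.3703  0.1172]
30.55 F [-0.3  0.6 -0.6] op 0.253
tester_foot [(0.67, [0.5127, -0.3687, 0.0585], [301, 241])]
stand_rim [(0.97, [0.5126, -0.3666, 0.0505], [300, 243]), (0.95, [0.4012, -0.4547, 0.0554], [290, 265]), (0.84, [0.5096, -0.5084, 0.0543], [332, 262]), (0.59, [0.4089, -0.6874, 0.058], [353, 304])]
turn [0.   0.12 2.79] shift then [ 0.0263  0.0016 -0.0005] shift now [ 0.0262  0.0028 -0.0006] axis [ 0.0115 -0.0473 -0.9988] yaw 11.09 pos [ 0.5105 -0.3714  0.1196]
30.75 F [-0.2 -0.8 -1.7] op 0.256
```

View pics/s9c.png

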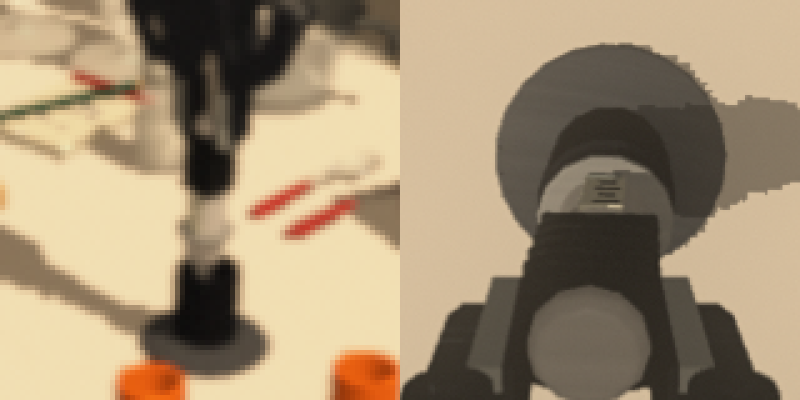

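The nose is centred on the tube in both views (side x 205 against 207, wrist 606 against 607). I'm lowering it in.

>>> carry_out(motion=[0,0.1,0.3,0.004,0.0012,-0.0005,1,0,0,0,0.005,0.0003,0,1,0,0,0,0.005,0.0003,0,1,0,0,0,0,0,0,1])

```text
time_s: 31.15
eef_pos: [0.5104, -0.3709, 0.1055]
eef_rot: [0.706, -0.084, 0.702, 0.053]
wrist_force: [0.5, 0.3, -1.7]
opening: 0.257
```

```bash
python3 - <<'E'
from h import *
go([.5105,-.370,.0933]); fz(3); go([.5105,-.370,.0933])
E
```

```text
turn [0.   0.09 2.57] shift then [0.0122 0.0009 0.0003] shift now [0.0122 0.0014 0.0002] axis [ 0.0101 -0.0437 -0.999 ] yaw 11.09 pos [ 0.5104 -0.3709  0.1055]
31.15 F [ 0.5  0.3 -1.7] op 0.257
F [ 0.04 -0.34 -1.4 ] sd [0.2  0.3  0.21] pos [ 0.5107 -0.3712  0.1062] zsd 0.0003 31.3
turn [0.   0.12 2.63] shift then [ 0.0132  0.0013 -0.    ] shift now [ 0.0132  0.002  -0.0001] axis [ 0.0109 -0.0447 -0.9989] yaw 11.09 pos [ 0.5108 -0.3713  0.1065]
31.3 F [-0.1 -0.2 -1.7] op 0.259
```

Foot is inside by about 7 mm with no contact. Continuing.

>>> carry_out(motion=[0,0,0.3,0.004,0.001,0,1,0,0,0,0.004,0.0003,0,1,0,0,0,0.003,0.0002,0,1,0,0,0,0.0015,0,0,1,0,0,0,0,0,0,1])

```text
time_s: 31.8
eef_pos: [0.5107, -0.3704, 0.0931]
eef_rot: [0.706, -0.083, 0.701, 0.054]
wrist_force: [0.1, -0.9, -2.0]
opening: 0.255
```

```bash
python3 - <<'E'
from h import *
fz(3); go([.5105,-.370,.0933])
E
```

```text
F [ 0.4  -0.31 -1.64] sd [0.51 0.54 0.33] pos [ 0.5108 -0.3705  0.0935] zsd 0.0001 31.95
turn [0.   0.15 2.36] shift then [ 0.0003  0.0007 -0.0003] shift now [ 0.0003  0.0007 -0.0003] axis [ 0.0106 -0.0399 -0.9991] yaw 11.09 pos [ 0.5109 -0.3706  0.0936]
31.95 F [ 0.6  0.4 -1.2] op 0.256
```

>>> carry_out(motion=[0,0,0,0.0015,0,0,1,0,0,0,0.001,0,0,1,0,0,0,0,0,0,1])

```text
time_s: 32.25
eef_pos: [0.5119, -0.3711, 0.0933]
eef_rot: [0.707, -0.083, 0.701, 0.053]
wrist_force: [0.1, -0.1, -1.4]
opening: 0.257
```

```bash
python3 - <<'E'
from h import *
fz(3)
E
```

```text
F [-0.31  0.67 -0.53] sd [0.35 0.03 1.39] pos [ 0.5118 -0.3712  0.0931] zsd 0.0002 32.4
```

>>> carry_out(motion=[0,0,0,0.001,0,0,1,0,0,0,0,0,0,0.3,0,0,0,0,0,0,0.2,0,0,0,0,0,0,-0.2,0,0,0,0,0,0,-0.6,0,0,0,0,0,0,-1,0,0,0,0,0,0,-1])

```text
time_s: 33.1
eef_pos: [0.5122, -0.3717, 0.0927]
eef_rot: [0.707, -0.084, 0.7, 0.053]
wrist_force: [-0.0, 0.4, -0.2]
opening: 0.999
```

```bash
python3 - <<'E'
from h import *
go([.511,-.369,.22])
im,P=cam("wrist","w10.png"); im2,P2=cam("side")
print(lm("side",P2,"tester_grip")[:2],lm("side",P2,"tester_foot")[:2])
cv2.imwrite("pics/s10c.png",np.hstack([cv2.resize(im2[190:270,260:340],(400,400),interpolation=3),cv2.resize(im[120:320,190:390],(400,400),interpolation=3)]))
E
```

```text
turn [0.01 0.28 2.52] shift then [-0.1273  0.0029 -0.0007] shift now [-1.273e-01 -2.700e-03 -1.000e-04] axis [ 0.0133 -0.0422 -0.999 ] yaw 11.09 pos [ 0.5122 -0.3717  0.0927]
33.1 F [-0.   0.4 -0.2] op 0.999
[(0.65, [0.512, -0.373, 0.1079], [302, 227])] [(0.47, [0.5115, -0.3711, 0.0344], [300, 249])]
```

View pics/s10c.png

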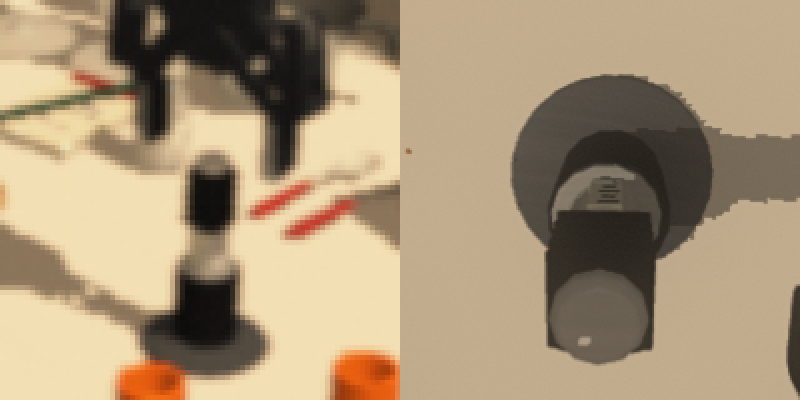

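The tester stands upright in its stand. Now to the middle fruit, which was the softest.

>>> carry_out(motion=[0,0,0,-0.03,0,0,-1,0,0,0,-0.045,0,0,-1,0,0.3,2.5,-0.045,0,0,-1,0,0,0,-0.04,0.03,-0.007,-1,0,0,0,0,0.045,-0.015,-1,0,0,0,0,0.048,-0.016,-1,0,0,0,0,0.048,-0.016,-1,0,0,0,0,0.048,-0.016,-1,0,0,0,0,0.048,-0.016,-1,0,0,0,0,0.048,-0.016,-1])

```text
time_s: 34.3
eef_pos: [0.3503, -0.0797, 0.2569]
eef_rot: [0.705, -0.065, 0.704, 0.066]
wrist_force: [1.3, 0.2, 0.8]
opening: 0.996
```

```bash
python3 - <<'E'
from h import *
go([.43,.031,.20])
E
```

```text
turn [-0.    0.09 -0.07] shift then [0.0569 0.094  0.0988] shift now [0.0572 0.0939 0.0988] axis [ 0.0012  0.0015 -1.    ] yaw 10.71 pos [ 0.3503 -0.0797  0.2569]
34.3 F [1.3 0.2 0.8] op 0.996
```

>>> carry_out(motion=[0,0,0,0.015,0.032,0.032,-1,0,0,0,0.02,0.032,0.032,-1,0,0,0,0.02,0.02,0.02,-1,0,0,0,0,0,0,-1,0,0,0,0,0,0,-1])

```text
time_s: 34.8
eef_pos: [0.4181, 0.0256, 0.2075]
eef_rot: [0.711, -0.07, 0.697, 0.065]
wrist_force: [0.6, 0.2, -0.0]
opening: 1.0
```

```bash
python3 - <<'E'
from h import *
im,P=cam("wrist","w11.png")
b=lm("wrist",P,"avocado_2_bulb"); print(b[:3], lm("wrist",P,"avocado_2_top")[:3])
for d in ctrl.trace("wrist","avocado_2_bulb")[:3]:
    m=d["pixels"].astype(np.uint8)*255
    g=plane("wrist",P,.034,.38,.58,-.16,.22,m)>127
    n=(g>0).sum()
    if n<500: print("small",n); continue
    A=np.argwhere(g)*.0005+[.38,-.16]; c=A.mean(0); u,s,v=np.linalg.svd(A-c,full_matrices=False); a=v[0]*np.sign(v[0][0])
    t=(A-c)@a; q=(A-c)@np.array([-a[1],a[0]])
    gg=g.astype(np.uint8); D=cv2.distanceTransform(gg,2,5); uu=np.argwhere(D>D.max()-.7).mean(0)*.0005+[.38,-.16]
    print(round(d["conf"],2),n,"c",c.round(4),"yaw",np.degrees(np.arctan2(a[1],a[0])).round(1),"len",np.ptp(t).round(3),"wid",np.ptp(q).round(3),"inscribed",uu.round(4),(D.max()*.0005).round(4))
go([.4505,.031,.10])
cv2.imwrite("pics/w11c.png",im)
E
```

```text
[(0.79, [0.4511, 0.0312, 0.0337], [285, 213])] [(0.62, [0.4717, 0.3638, 0.0067], [540, 270])]
0.93 14102 c [0.459  0.0347] yaw 18.2 len 0.084 wid 0.058 inscribed [0.4512 0.032 ] 0.0281
turn [0.01 1.15 0.57] shift then [0.108  0.0007 0.0329] shift now [0.1086 0.0018 0.0307] axis [ 0.0216 -0.0061 -0.9997] yaw 10.71 pos [0.4183 0.0242 0.208 ]
35.0 F [ 0.4 -0.2  0.6] op 0.998
```

View pics/w11c.png

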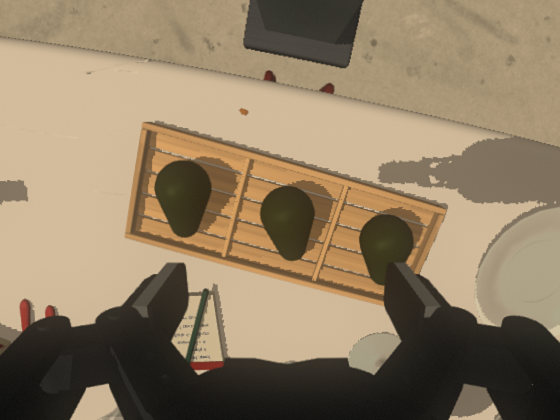

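Fruit 2 is at px (287,218), bulb at (0.451,0.032) and axis about +17°. I'll align the jaws across it and come down over it.

>>> carry_out(motion=[-7,1.1,0.6,0,0,0,-1,0,0,0,0.02,-0.002,0.018,-1,0,0,0,0.03,0,0.018,-1,0,0,0,0.03,0,0,-1,0,0,0,0,0,0,-1,0,0,0,0,0,0,-1])

```text
time_s: 35.6
eef_pos: [0.4582, 0.0263, 0.1318]
eef_rot: [0.702, -0.109, 0.696, 0.105]
wrist_force: [1.9, -1.0, 0.4]
opening: 1.0
```

```bash
python3 - <<'E'
from h import *
go([.454,.033,.10])
im,P=cam("wrist")
print(lm("wrist",P,"avocado_2_bulb")[:2])
go([.454,.033,.010])
E
```

```text
turn [0.   0.5  0.38] shift then [ 0.0318  0.0077 -0.002 ] shift now [ 0.0317  0.0079 -0.0022] axis [ 0.0103 -0.0038 -0.9999] yaw 17.36 pos [0.4582 0.0263 0.1318]
35.6 F [ 1.9 -1.   0.4] op 1.0
[(0.98, [0.4499, 0.0321, 0.0341], [295, 195])]
turn [0.   0.55 0.41] shift then [ 0.1222  0.0075 -0.0021] shift now [ 0.1221  0.0084 -0.0033] axis [ 0.0113 -0.004  -0.9999] yaw 17.38 pos [0.4583 0.0264 0.1322]
35.7 F [ 0.  -0.3 -0.1] op 0.997
```

>>> carry_out(motion=[0,0.5,0.4,0.01,0.0078,-0.003,-1,0,0,0,0.02,0,0,-1,0,0,0,0.02,0,0,-1,0,0,0,0,0,0,-1,0,0,0,0,0,0,-1])

```text
time_s: 36.2
eef_pos: [0.4559, 0.0333, 0.0858]
eef_rot: [0.702, -0.107, 0.696, 0.106]
wrist_force: [0.1, 0.9, 0.2]
opening: 0.999
```

```bash
python3 - <<'E'
from h import *
go([.4535,.033,.010])
im,P=cam("wrist")
print(lm("wrist",P,"avocado_2_bulb")[:2])
go([.4535,.033,.010])
E
```

```text
turn [0.   0.51 0.21] shift then [ 0.0758  0.0004 -0.0024] shift now [ 0.0758  0.0007 -0.0031] axis [ 9.6e-03 -8.0e-04 -1.0e+00] yaw 17.32 pos [0.4559 0.0333 0.0858]
36.2 F [0.1 0.9 0.2] op 0.999
[(0.67, [0.4549, 0.0303, 0.0334], [281, 217])]
turn [0.   0.54 0.23] shift then [ 0.076   0.0006 -0.0025] shift now [ 0.076   0.0009 -0.0032] axis [ 0.0102 -0.001  -0.9999] yaw 17.33 pos [0.4561 0.0332 0.086 ]
36.3 F [0.3 0.2 0.1] op 1.001
```

>>> carry_out(motion=[0,0.5,0.2,0.02,0.0006,-0.003,-1,0,0,0,0.025,0,0,-1,0,0.2,0.1,0.018,0,0,-1,0,0,0,0.008,0,0,-1,0,0,0,0,0,0,-1])

```text
time_s: 36.8
eef_pos: [0.459, 0.0321, 0.019]
eef_rot: [0.702, -0.108, 0.696, 0.106]
wrist_force: [-0.1, -0.3, 0.1]
opening: 0.999
```

```bash
python3 - <<'E'
from h import *
go([.4535,.033,.010])
E
```

```text
turn [0.   0.43 0.24] shift then [ 0.009   0.0025 -0.005 ] shift now [ 0.009   0.0025 -0.0051] axis [ 0.0084 -0.0017 -1.    ] yaw 17.35 pos [0.459  0.0321 0.019 ]
36.8 F [-0.1 -0.3  0.1] op 0.999
```

>>> carry_out(motion=[0,0.4,0.2,0.008,0.0022,-0.005,-1,0,0,0,0.001,0,0,-1,0,0,0,0,0,0,-0.6,0,0,0,0,0,0,-0.4,0,0,0,0,0,0,0,0,0,0,0,0,0,0.5,0,0,0,0,0,0,1,0,0,0,0,0,0,1,0,0,0,0,0,0,1])

```text
time_s: 37.7
eef_pos: [0.4561, 0.0326, 0.0135]
eef_rot: [0.701, -0.108, 0.697, 0.106]
wrist_force: [0.2, 0.4, -2.0]
opening: 0.621
```

```bash
python3 - <<'E'
from h import *
go([.4535,.033,.010])
E
```

```text
turn [0.   0.31 0.17] shift then [ 0.0035  0.0012 -0.0024] shift now [ 0.0035  0.0012 -0.0024] axis [ 0.006  -0.0012 -1.    ] yaw 17.37 pos [0.4561 0.0326 0.0135]
37.7 F [ 0.2  0.4 -2. ] op 0.621
```

>>> carry_out(motion=[0,0,0,-0.006,0,0,1,0,0,0,-0.01,0,0,1,0,0,0,-0.02,0,0,1,0,0,0,-0.03,0,0,1,0,0,0,-0.03,0,0,1,0,0,0,-0.01,0,0,1,0,0,0,0,0,0,1])

```text
time_s: 38.4
eef_pos: [0.4546, 0.0328, 0.1255]
eef_rot: [0.701, -0.107, 0.697, 0.106]
wrist_force: [0.4, 0.5, -1.9]
opening: 0.617
```

```bash
python3 - <<'E'
from h import *
im,P=cam("side"); print(lm("side",P,"avocado_2_bulb")[:3],lm("side",P,"plate_well")[:2])
im,P=cam("wrist"); print(lm("wrist",P,"avocado_2_bulb")[:3],lm("wrist",P,"plate_well")[:2])
go([.478,.364,.13])
E
```

```text
[(0.74, [0.4487, 0.0301, 0.1486], [213, 179])] [(0.59, [0.4815, 0.3666, 0.0079], [179, 185])]
[(0.78, [0.4481, 0.03, 0.1415], [280, 254]), (0.16, [0.4407, -0.0856, 0.0339], [141, 148])] []
turn [ 0.   -0.08 -0.04] shift then [-0.0076  0.3081  0.1232] shift now [-0.0076  0.3081  0.1232] axis [-1.5e-03  2.0e-04 -1.0e+00] yaw 17.35 pos [0.4523 0.0332 0.1224]
38.7 F [ 0.6 -0.3 -2.4] op 0.612
```

>>> carry_out(motion=[0,0,0,0,0.02,0.008,1,0,0,0,0,0.035,0.013,1,0,0,0,0,0.04,0.015,1,0,0,0,0,0.04,0.015,1,0,0,0,0,0.04,0.015,1,0,0,0,0,0.04,0.015,1,0,0,0,0,0.04,0.015,1,0,0,0,0,0.03,0.011,1,0,0,0,0,0.015,0.006,1,0,0,0,0,0,0,1])

```text
time_s: 39.7
eef_pos: [0.4665, 0.3637, 0.1094]
eef_rot: [0.692, -0.106, 0.706, 0.104]
wrist_force: [-0.1, -0.5, -1.6]
opening: 0.614
```

```bash
python3 - <<'E'
from h import *
im,P=cam("wrist"); print(lm("wrist",P,"avocado_2_bulb")[:3],lm("wrist",P,"plate_well")[:2])
go([.473,.363,.017])
E
```

```text
[(0.68, [0.4646, 0.363, 0.1303], [284, 261])] []
turn [ 0.   -1.14 -0.01] shift then [0.0927 0.0001 0.0066] shift now [0.0926 0.0001 0.0085] axis [-0.0191 -0.0056 -0.9998] yaw 16.93 pos [0.4667 0.361  0.1097]
39.85 F [ 0.7  0.4 -1.9] op 0.621
```

>>> carry_out(motion=[0,-1.1,0,0.015,0,0.007,1,0,0,0,0.02,0,0,1,0,0,0,0.02,0,0,1,0,0,0,0.012,0,0,1,0,0,0,0.006,0,0,1,0,0,0,0,0,0,1])

```text
time_s: 40.45
eef_pos: [0.4753, 0.356, 0.0347]
eef_rot: [0.7, -0.102, 0.7, 0.101]
wrist_force: [0.3, -0.1, -2.3]
opening: 0.619
```

```bash
python3 - <<'E'
from h import *
go([.473,.363,.016])
im,P=cam("side"); print(lm("side",P,"avocado_2_bulb")[:3],lm("side",P,"plate_well")[:2])
go([.473,.363,.016])
E
```

```text
turn [0.   0.   0.08] shift then [ 0.0187  0.0073 -0.0002] shift now [ 0.0187  0.0073 -0.0002] axis [ 4.0e-04 -1.4e-03 -1.0e+00] yaw 16.47 pos [0.4753 0.356  0.0347]
40.45 F [ 0.3 -0.1 -2.3] op 0.619
[] [(0.65, [0.4834, 0.3653, 0.0114], [180, 184])]
turn [0.   0.18 0.05] shift then [ 0.0204  0.0066 -0.0016] shift now [ 0.0204  0.0066 -0.0017] axis [ 3.2e-03  1.0e-04 -1.0e+00] yaw 16.51 pos [0.4764 0.3571 0.0364]
40.6 F [-0.  1. -2.] op 0.615
```

>>> carry_out(motion=[0,0,0,0,0.007,0,1,0,0,0,0.007,0,0,1,0,0.2,0,0.006,0,0,1,0,0,0,0.003,0,0,1,0,0,0,0,0,0,1])

```text
time_s: 41.1
eef_pos: [0.4757, 0.3659, 0.0215]
eef_rot: [0.701, -0.102, 0.698, 0.102]
wrist_force: [0.1, -0.5, -1.7]
opening: 0.616
```

```bash
python3 - <<'E'
from h import *
fz(2); go([.473,.363,.016])
E
```

```text
F [ 0.13 -0.21 -1.47] sd [0.52 0.45 0.43] pos [0.4759 0.366  0.0219] zsd 0.0001 41.2
turn [-0.    0.26 -0.01] shift then [ 0.006  -0.002  -0.0038] shift now [ 0.006  -0.002  -0.0038] axis [ 0.0042  0.0014 -1.    ] yaw 16.57 pos [0.476 0.366 0.022]
41.2 F [ 0.6  0.2 -1.9] op 0.62
```

>>> carry_out(motion=[0,0.2,0,0.003,-0.002,-0.003,1,0,0,0,0.002,0,0,1,0,0,0,0.001,0,0,1,0,0,0,0,0,0,1])

```text
time_s: 41.6
eef_pos: [0.4737, 0.3628, 0.0157]
eef_rot: [0.7, -0.102, 0.699, 0.102]
wrist_force: [0.0, -0.5, -2.3]
opening: 0.614
```

```bash
python3 - <<'E'
from h import *
fz(2); go([.473,.363,.016])
E
```

```text
F [-0.58 -0.33 -1.95] sd [0.02 0.37 0.28] pos [0.4739 0.3629 0.0159] zsd 0.0001 41.7
turn [-0.    0.07 -0.01] shift then [-0.0001  0.0003 -0.0008] shift now [-0.0001  0.0003 -0.0008] axis [ 1.2e-03  5.0e-04 -1.0e+00] yaw 16.55 pos [0.4739 0.3629 0.0159]
41.7 F [-0.6  0.  -1.7] op 0.619
```

>>> carry_out(motion=[0,0,0,0.0015,0,0,1,0,0,0,0,0,0,1])

```text
time_s: 41.9
eef_pos: [0.4747, 0.3634, 0.0158]
eef_rot: [0.701, -0.102, 0.699, 0.102]
wrist_force: [0.5, 1.0, -2.1]
opening: 0.621
```

```bash
python3 - <<'E'
from h import *
fz(2)
E
```

```text
F [-0.35  0.27 -2.21] sd [0.06 0.48 0.67] pos [0.4747 0.3634 0.0157] zsd 0.0001 42.0
```

>>> carry_out(motion=[0,0,0,0.0015,0,0,1,0,0,0,0.0015,0,0,1,0,0,0,0,0,0,1])

```text
time_s: 42.3
eef_pos: [0.4752, 0.3637, 0.0158]
eef_rot: [0.701, -0.102, 0.698, 0.102]
wrist_force: [-0.1, -0.5, -2.5]
opening: 0.619
```

```bash
python3 - <<'E'
from h import *
fz(2)
E
```

```text
F [ 0.39 -0.16  0.68] sd [0.62 0.24 2.28] pos [0.4753 0.3637 0.0156] zsd 0.0001 42.4
```

The force is rising, so the fruit is touching the plate. Releasing gently.

>>> carry_out(motion=[0,0,0,0.001,0,0,1,0,0,0,0,0,0,-0.3,0,0,0,0,0,0,-0.4,0,0,0,0,0,0,-0.6,0,0,0,0,0,0,-0.8,0,0,0,0,0,0,-0.8,0,0,0,-0.01,0,0,-0.8,0,0,0,-0.03,0,0,-1,0,0,0,-0.04,0,0,-1,0,0,0,-0.04,0,0,-1])

```text
time_s: 43.4
eef_pos: [0.4708, 0.3613, 0.1325]
eef_rot: [0.696, -0.103, 0.703, 0.101]
wrist_force: [0.4, 0.0, -0.0]
opening: 1.002
```

>>> carry_out(motion=[0,0,0,-0.04,0,-0.02,-1,0,0,0,-0.04,0,-0.03,-1,0,0,0,-0.02,0,-0.03,-1,0,0,0,0,0,0,-1])

```text
time_s: 43.8
eef_pos: [0.3968, 0.34, 0.2464]
eef_rot: [0.702, -0.101, 0.698, 0.102]
wrist_force: [-0.0, 0.4, -0.2]
opening: 0.999
```

```bash
python3 - <<'E'
from h import *
im,P=cam("wrist"); print([lm("wrist",P,t)[:2] for t in ("avocado_1_bulb","avocado_2_bulb","plate_well")])
im2,P=cam("side"); print([lm("side",P,t)[:3] for t in ("avocado_1_bulb","avocado_2_bulb","avocado_3_bulb","plate_well","tester_grip","salt_shaker","gilt_glass")])
cv2.imwrite("pics/end.png",np.hstack([cv2.resize(im2[140:290,130:350],(440,420),interpolation=3)[:, :360],im[:, 120:560]]))
print(obs()["time_s"])
E
```

```text
[[(0.83, [0.4592, 0.1423, 0.0353], [108, 182])], [(0.79, [0.4734, 0.3596, 0.0368], [282, 243])], []]
[[(0.65, [0.459, 0.1439, 0.0356], [201, 198])], [(0.69, [0.4693, 0.3605, 0.04], [177, 179])], [(0.69, [0.4414, -0.0805, 0.031], [229, 221]), (0.6, [0.4585, 0.1437, 0.0329], [201, 198])], [(0.58, [0.4824, 0.3669, 0.0064], [179, 186])], [(0.79, [0.5149, -0.3707, 0.1064], [302, 227])], [(0.68, [0.6547, -0.1553, -0.0006], [291, 222])], [(0.92, [0.6448, 0.1945, -0.0003], [235, 192])]]
44.4
```

View pics/end.png

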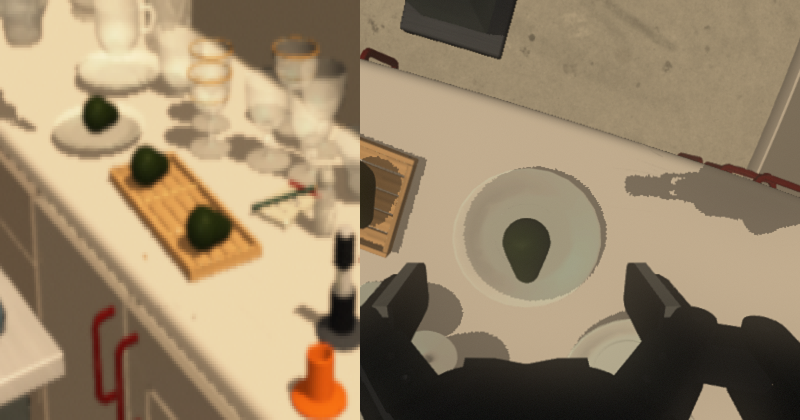

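The avocado lies at the middle of the plate, right view px (527,248) with the plate centred at (530,235). The other two are in the tray and the tester is upright in its stand. Handing in.

```bash
python3 -c "
from bench import ctrl
print(ctrl.hand_in())"
```

```text
the job is handed in; nothing more can be done
None
```

The softest avocado was the middle one. It now lies in the middle of the glass plate, the tester is back upright in its stand, and the job was handed in at about 44 s.

| Fruit (left to right) | Estimated hold force | Estimated pin travel | Hold time | Sink at 6 N (rough) |
|---|---|---|---|---|
| 1 | 6.8–7.0 N | about 11.5 mm | over 1 s | about 5 mm |
| 2 | 6.0 N | about 10 mm | over 1 s | 10–12 mm |
| 3 | 5.8 N | about 9.7 mm | over 1 s | clearly less than fruit 2 |

**Last checks:** The final pictures show the avocado near the centre of the plate and the other two in the tray. The salt shaker and gilt glass measured within about 3 mm of where they started. I did not measure the spoon and fork again at the end. I left the orange look-alikes alone.

**What was off:**
- **First press:** it went about 1.5 mm past the ring mark. That is well short of bottoming.
- **Pin readings:** travel is worked out from the noisy wrist force (about ±0.5 N), because no camera showed the ring clearly.
- **Tilt during the tests:** the tester leaned about 1–4° in the jaws during the presses. The two camera views disagreed on how much. I corrected the tilt before putting it back in the stand.

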